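Resuspend the sample and hold a slide on the sloping drop stage

ROBOT

A 7-joint arm with a two-finger parallel gripper is mounted at the origin on a cart in front of the work surface, level with it; the furniture and walls round the work are solid. World frame = base frame: x ahead of the robot, y to its left, z up, the work surface at z = 0. Lengths are in m, angles in rad, forces in N, time in s.
With the tool pointing down it reaches from about 0.4 to 0.85 m from the base axis. Payload 10.4 kg.
Tool frame: the origin (TCP) lies on the centre line of the jaws, within the pads' length; the fingertips stand 17 mm ahead of it and the grasp point (between the pads) lies 2 mm behind it; z points along the fingers, y is the line along which they close (so a half turn about z gives the same grasp; the last joint's range is limited). The gripper opens to 85 mm and grips with 20 to 120 N. Pads are 22 mm wide; open, the fingers measure 114 mm over their backs; the gripper's body (76 mm by 85 mm) begins 54 mm behind the grasp point. The pads swing forward as they close: fully open they stand 13 mm farther back than shut.
Start: joints at [1.288, 0.332, -0.065, 1.46, 0.022, 1.35, -0.088], TCP at [0.161, -0.604, 0.248] pointing down, gripper open.
Joint ranges: [-2.6, 2.6], [-0.5, 2.12], [-1.47, 1.34], [0.16, 2.42], [-1.27, 4.41], [0.06, 2.06], [-2.6, 2.6]. Speed limits (rad/s): [2.22, 2.22, 2.79, 2.79, 3.14, 3.14, 3.14].

INTERFACE

Orientations are given as a unit quaternion [x, y, z, w].
In Python, from workcell import sensors, imaging, order, spotter gives the robot as it stands. The module is installed in compiled form; this text tells all that it offers.
- The arm moves only by the shell command python3 -m inch 'ROWS' [FORCE]. ROWS is JSON, a list that holds one entry, the list of rows, each a list of 7 numbers: the shift along the tool's x, y, z in m, then the turn, a rotation vector about the tool's x, y, z in rad, then the closure, from -1 (fully open) to 1 (shut). In form: [[[x, y, z, ax, ay, az, hand], ...]]. A call has 1 to 10 rows; each row is the pose to reach, as a shift and turn from the pose commanded when the call began, along the tool's axes at that moment; what a row does not reach only later rows make up. A row lasts 1/10 s, in which the tool goes at most 50 mm and 8.59 degrees, less where a joint would pass 70% of its speed; a pose out of reach is approached as far as the arm can. A call with a gripper value outside its range is refused whole. The fingers move at their own pace and stop on an object; FORCE is the grip in N (left out, the last holds). Time passes only in rows, so rows that repeat a pose let the fingers close. It gives the time, the measured TCP pose, the force, the opening and the grip force at its end, in the units of the state.
- sensors.get_obs(): the state, without advancing time (a new reading comes with each control period).
- imaging.camera(name): name is "side" or "top" or "wrist"; returns the picture (420x560x3 uint8, blue, green, red); there is no depth.
- imaging.calibration(name): a dict with "mtx" (3x3 intrinsics, pixels), "R" (3x3) and "t" (3): a world point X has camera coordinates R X + t; the wrist camera has in their place "tool_from_camera" (4x4, takes a point from camera to tool coordinates, whose origin is the TCP and whose axes are the flange's). Camera axes: x right, y down, z forward; pixel columns grow to the right and rows downward; lengths in m; the calibration is good to about 2 mm. The wrist camera is an equidistant fisheye: a pixel r from the principal point sees the ray r / f radians off the axis. A picture is of the moment at which its call begins: read the wrist's pose just before it. calibration takes no time and is no camera call.
- order.hand_in(): hands the job in; it is judged then, once.
Trained networks look in the newest picture that a camera, given by its name, has taken for a name from the list of things; names that differ only in an ending like _2 or _b are one class to them, and where a whole thing is asked for, a point or a joint stands for the part that bears it (a point fixed in the world has none). Each returns a list of dicts, best first, with "conf" (0 to 1); they miss things now and then, are a little off and sometimes report something else, mostly with a low value. They report only what shows in the picture. A call takes as long as a camera call. They do not tell look-alikes from the thing itself.
- spotter.look_for(label, camera): "pixel" ([column, row] in pixels, amid what is visible of it).
The state is a dict: "clock": time; "joint_pos": joint angles; "joint_velocities": joint speeds; "tau": joint torques, N m; "position": TCP position; "ee_rot": TCP orientation; "ft_force": force on the tool from outside, world axes, zero at the start; "torque": the same for the moment, N m; "grip_width": opening from 0.0 (shut) to 1.0 (fully open); "grasp_force": force on a finger pad.
Only numpy, scipy, OpenCV 4.12 (cv2) and the standard library are available. Lean on these libraries where they do the work, as an engineer would, in place of code of your own. Each camera call takes 0.05 s, during which the arm holds its last target. There are 200 camera calls.

TASK

Get a slide ready for dropping fixed cells on it: turn the closed amber sample bottle upside down in the air to stir up what has settled, then stand it upright again where it stood and let go of it. Then take the slide with the orange grip off its tray and hold it on the sloping stage, tilted to match the slope: its glass end down against the foot stop, lying between the two side guides with its whole underside flush on the face, pressed on lightly without shifting the stage. Finish while still gripping and pressing it there, for it must be held while the drops fall; leave the slide with the blue grip and the waste pot alone.

Things in the scene. Friction and masses are not known exactly. Their poses are not given: they have to be found in the camera images.
- sample_bottle: Closed round amber bottle with white screw cap (fixed on) and green-banded label, 42 mm in diameter, 88 mm tall (body up to 73 mm, cap 26 mm wide above), about 0.11 kg, standing on the table at the left, near the front or beside the stage (it changes places with the waste pot). Origin: centre of its underside; z runs up through the cap.
- waste_pot: Loose open white plastic pot with a yellow label, 60 mm in diameter, 62 mm tall, a bystander. Origin: centre of its underside. (Left of the table, from about y = 0.45, stands a cabinet 0.31 m high.)
- slide_tray: Fixed flat white-rimmed tray with grey floor, 122 x 140 x 7 mm (rim 7 mm high, 4 mm wide; inner floor 3 mm above the table), that carries the two slides side by side. Origin: centre of its underside. To its right stands a tall microscope (about y < -0.28 for x > 0.42, its eyepieces out to x = 0.30 near y = -0.55): swing past it drawn in.
- slide_orange: The slide to use: glass slide in an aluminium carrier 82 x 30 x 5 mm, about 0.06 kg, lying flat in the tray (places may be swapped). An upright orange finger grip stands on one end: 24 mm along x, 10 mm thick along y, from 5 to 35 mm above the underside, centred 26 mm from the carrier's middle. Origin: centre of the underside; x towards the grip end, z up out of the upper face.
- slide_blue: A second slide of the same make and size with a blue grip; it stays in the tray. Origin and axes as for slide_orange.
- slide_foot (a point): Middle of the underside edge at the glass end (the end without grip) of slide_orange, 41 mm from its origin along -x; axes as slide_orange.
- slide_head (a point): Middle of the underside edge at the grip end of slide_orange, 41 mm from its origin along +x; axes as slide_orange.
- slide_grip (a point): Point inside the orange grip, 26 mm along +x and 27 mm above the underside of slide_orange: where to pinch it (fingers close along its y; fingertips reaching 19 mm past it stay 3 mm clear of the carrier); axes as slide_orange.
- drop_stage: Fixed grey base of the sloping stage, 150 x 98 mm, with two slotted steel quadrants. The plate is hinged to it near the robot, 50 mm before its centre and 30 mm above the table, and rises away from the robot; a black clamp knob sticks out to 55 mm on the left. Origin: centre of the underside; x points away from the robot, up the slope.
- stage_plate (a joint): Slope of the stage's plate in rad: 0 level, 0.26 to 0.61 (15 to 35 degrees) as found, rising towards the far end. Its hinge is clamped by friction (about 6 N m) and must stay as it is.
- stage_foot (a point): Point on the sloping face (dark strip) at the inner edge of the foot stop, midway between the guides. Axes of the face: x up the slope, y left, z square out of it. The foot stop is a steel bar 4 mm high across the lower end; two steel side guides 3.5 mm high run from 17 to 83 mm up the slope, inner sides 18 mm either side of the middle (3 mm play each side for the slide). 
- stage_head (a point): Point on the sloping face 82 mm up the slope from stage_foot, where the grip end of the seated slide comes; axes as stage_foot.
There are look-alikes about, which are no part of the job. Leave any pink look-alike of the sample_bottle alone.

How it is judged:
On the way, in this order (a step that is already met when the one before it is completed fails the run):
1. the bottle is held upside down in the air (turned more than 115 degrees, cap downwards) (angle between sample_bottle's own z axis and vertical above 2 rad and height (world z) of sample_bottle above 0.08 m and contact force between sample_bottle and the fingers above 1 N), for 0.3 s.
2. the bottle stands upright again within 40 mm of where it stood, let go (angle between sample_bottle's own z axis and vertical below 0.12 rad and height (world z) of sample_bottle below 0.006 m and distance of sample_bottle from where it was at the start of the episode below 0.04 m and contact force between sample_bottle and the fingers below 0.05 N and linear speed of sample_bottle below 0.02 m/s), for 0.3 s.
3. the orange-gripped slide is lifted clear of the tray (height (world z) of slide_orange above 0.03 m and contact force between slide_orange and the fingers above 2 N), for 0.1 s.
At the end, for the whole second after the job is handed in: Orange slide still gripped (3 N or more), pressed on the stage with 1.5 to 30 N: both ends within 2 mm of the face, parallel within 2.6 degrees, within 3 mm of the foot stop; slope unshifted (6 mm); bottle upright, let go, within 40 mm of its place; blue slide and pot unmoved (20, 30 mm) (all of step 2 and z of each of slide_foot, slide_head in the frame of stage_foot below 0.002 m and angle between the z axis of slide_orange and the z axis of stage_foot, either way round below 0.045 rad and x of slide_foot in the frame of stage_foot between -0.002 and 0.003 m and x of slide_head in the frame of stage_foot above 0.07 m and contact force between slide_orange and the fingers above 3 N and contact force between slide_orange and drop_stage between 1.5 and 30 N and linear speed of slide_orange below 0.01 m/s and distance of stage_head from where it was at the start of the episode below 0.006 m and distance of slide_blue from where it was at the start of the episode below 0.02 m and distance of waste_pot from where it was at the start of the episode below 0.03 m); the arm keeps its last pose, push and grip.
It fails at once if the slide is rammed against the stage (over 60 N) (contact force between slide_orange and drop_stage above 60 N).
It fails at once if the stage's slope is shifted (distance of stage_head from where it was at the start of the episode above 0.012 m).
It fails at once if the blue-gripped slide is disturbed (distance of slide_blue from where it was at the start of the episode above 0.03 m).
It fails at once if the waste pot is knocked away (distance of waste_pot from where it was at the start of the episode above 0.05 m).
It also fails if it takes over 72 s, if anything falls off the work surface, if the arm or the gripper's body presses on something with over 40 N, if the wrist force passes 120 N, or if a joint passes its speed limit or range.

## Working session

There is one attempt and no reset: what is moved stays moved. The work goes in short steps, Python scripts to look and compute and a shell command to move; the robot and the scene stay as the last step left them, time stands still between calls to the robot, and variables do not carry over. Pictures are saved under pics/ and viewed, at most 13 in all, crops included, and the job is handed in when it is done.

```bash
mkdir -p pics; python3 - <<'E'
from workcell import sensors, imaging, spotter
import cv2,numpy as np
o=sensors.get_obs();print({k:np.round(v,3).tolist() for k,v in o.items()})
for c in("side","top"):
    im=imaging.camera(c);cv2.imwrite(f"pics/{c}0.png",im)
    k=imaging.calibration(c);R=np.array(k["R"]);print(c,np.round(k["mtx"],1).tolist(),np.round(R,3).tolist(),"pos",np.round(-R.T@np.array(k["t"]),3))
    for n in("sample_bottle","waste_pot","slide_tray","slide_orange","slide_blue","slide_grip","drop_stage","stage_plate","stage_foot"):
        try:print(n,[(np.round(d["pixel"]).tolist(),round(d["conf"],2)) for d in spotter.look_for(n,c)][:4])
        except Exception as e:print(n,e)
k=imaging.calibration("wrist");print(k)
E
```

```text
{'clock': 0.0, 'joint_pos': [1.288, 0.333, -0.065, 1.461, 0.022, 1.35, -0.088], 'joint_velocities': [0.0, 0.0, 0.001, -0.001, 0.0, -0.0, -0.002], 'tau': [0.001, -62.545, 0.05, -39.162, 0.016, 0.01, 0.0], 'position': [0.16, -0.604, 0.247], 'ee_rot': [0.992, 0.13, -0.0, -0.001], 'ft_force': [0.101, 0.198, 0.763], 'torque': [0.003, -0.039, 0.022], 'grasp_force': 0.0, 'grip_width': 1.001}
side [[521.7, 0.0, 279.5], [0.0, 521.7, 212.0], [0.0, 0.0, 1.0]] [[-0.883, -0.469, -0.014], [-0.251, 0.497, -0.831], [0.396, -0.73, -0.557]] pos [0.124 0.787 0.648]
sample_bottle [([185.0, 254.0], 0.72), ([288.0, 306.0], 0.7), ([344.0, 182.0], 0.63)]
waste_pot [([248.0, 271.0], 0.77), ([181.0, 255.0], 0.45)]
slide_tray [([349.0, 198.0], 0.55)]
slide_orange [([345.0, 186.0], 0.59)]
slide_blue [([334.0, 200.0], 0.7)]
slide_grip [([340.0, 186.0], 0.75)]
drop_stage [([255.0, 227.0], 0.96)]
stage_plate [([253.0, 217.0], 0.82)]
stage_foot [([257.0, 216.0], 0.94)]
top [[458.0, 0.0, 272.2], [0.0, 458.0, 215.2], [0.0, 0.0, 1.0]] [[0.003, -1.0, -0.007], [-0.996, -0.002, -0.089], [0.089, 0.008, -0.996]] pos [ 0.44
[... 289 characters left out ...]
.0, 186.0], 0.17)]
drop_stage [([260.0, 190.0], 0.65), ([370.0, 238.0], 0.39)]
stage_plate [([256.0, 181.0], 0.72), ([258.0, 189.0], 0.16)]
stage_foot [([255.0, 185.0], 0.75)]
{'mtx': array([[325.1922621 ,   0.        , 279.60528331],
       [  0.        , 325.1922621 , 207.99352961],
       [  0.        ,   0.        ,   1.        ]]), 'tool_from_camera': array([[-3.77876491e-04, -9.59088702e-01, -2.83105490e-01,
         7.23005754e-02],
       [ 9.99999173e-01, -7.10531843e-04,  1.07234546e-03,
         9.04943534e-04],
       [-1.22962988e-03, -2.83104850e-01,  9.59088177e-01,
        -1.25716385e-01],
       [ 0.00000000e+00,  0.00000000e+00,  0.00000000e+00,
         1.00000000e+00]])}
```

```bash
python3 -c "
import cv2,numpy as np
a=cv2.imread('pics/side0.png');b=cv2.imread('pics/top0.png');cv2.imwrite('pics/s0.png',cv2.resize(a,(800,600)));cv2.imwrite('pics/t0.png',cv2.resize(b,(800,600)))"
```

```text
(no output)
```

View pics/s0.png

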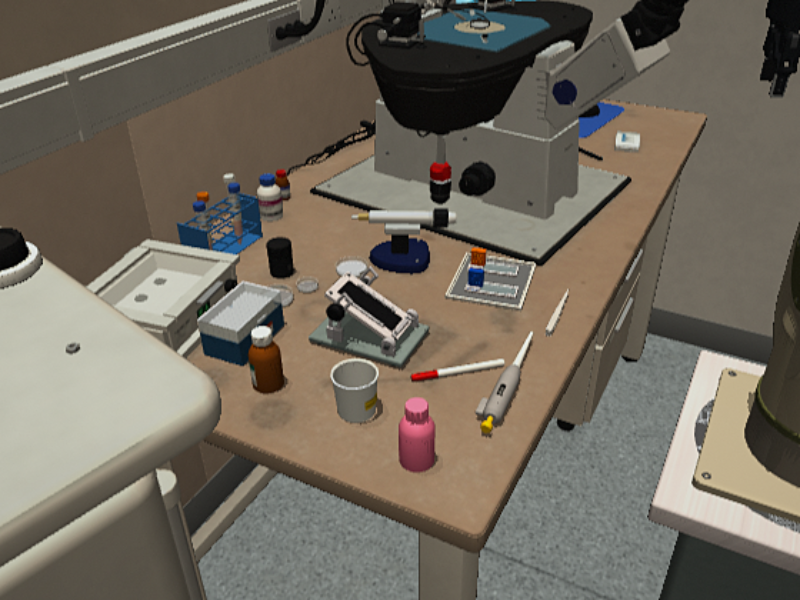

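View pics/t0.png

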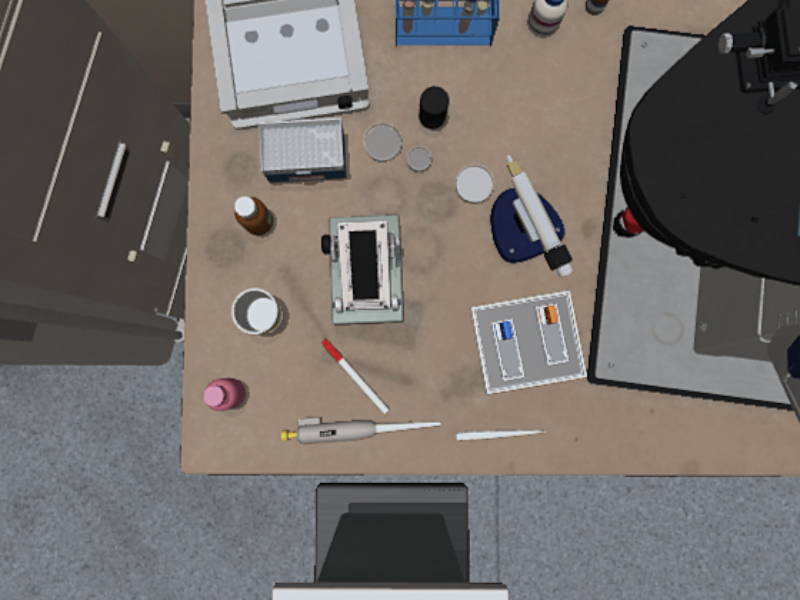

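The top view (560-px coordinates) shows four things that could pass for the bottle:
- amber bottle with white cap at (178,150)
- pink look-alike at (156,276)
- black jar at (303,75)
- red/white bottles at the back, around (383,10)

I choose the amber one at (178,150), side (185,254). The waste pot is just in front of it at (178,219). The orange slide is the right-hand one in the tray, with its grip at (385,221), and the blue grip is at (354,231). The stage is at (257,185). Next I'll check a crop and triangulate.

```bash
cat > h.py <<'E'
import numpy as np,cv2
from workcell import sensors,imaging,spotter
from scipy.spatial.transform import Rotation as Ro
def ray(c,p,pose=None):
    k=imaging.calibration(c);K=np.array(k["mtx"]);u=np.array([(p[0]-K[0,2])/K[0,0],(p[1]-K[1,2])/K[1,1]])
    if c!="wrist":
        R=np.array(k["R"]);d=R.T@np.r_[u,1];return -R.T@np.array(k["t"]),d/np.linalg.norm(d)
    r=np.linalg.norm(u);d=np.r_[u/r*np.sin(r),np.cos(r)] if r>0 else np.r_[0,0,1.]
    T=np.array(k["tool_from_camera"]);pos,q=pose;A=Ro.from_quat(q).as_matrix()
    return np.array(pos)+A@T[:3,3],A@T[:3,:3]@d
def proj(c,X,pose=None):
    k=imaging.calibration(c);K=np.array(k["mtx"])
    if c!="wrist":
        q=np.array(k["R"])@X+np.array(k["t"]);q=K@q;return q[:2]/q[2]
    T=np.array(k["tool_from_camera"]);A=Ro.from_quat(pose[1]).as_matrix()
    q=T[:3,:3].T@(A.T@(np.array(X)-pose[0])-T[:3,3]);n=np.linalg.norm(q[:2]);a=np.arctan2(n,q[2])
    return K[:2,2]+K[0,0]*a*q[:2]/n
def onz(r,z):o,d=r;return o+d*(z-o[2])/d[2]
def tri(*rs):
    A=sum(np.eye(3)-np.outer(d,d) for o,d in rs);b=sum((np.eye(3)-np.outer(d,d))@o for o,d in rs);return np.linalg.solve(A,b)
def pose():
    o=sensors.get_obs();return np.array(o["position"]),np.array(o["ee_rot"])
E
python3 - <<'E'
from h import *
for n,t,s in (("bottle",(176,150),(185,254)),("pot",(178,218),(248,271)),("orange",(385,221),(336,180)),("blue",(354,231),(334,194))):
    print(n,np.round(tri(ray("top",t),ray("side",s)),3),np.round(onz(ray("top",t),0.03),3))
print("captop",onz(ray("top",(171.5,145.6)),.088),onz(ray("side",(183,231)),.088))
s=.7
for n,p,z in (("pot rim",(256,312),.062),("tray TL",(472,308),.007),("tray TR",(571,292),.007),("tray BL",(488,391),.007),("tray BR",(584,375),.007),("base TL",(330,216),.0),("base TR",(400,216),.0),("base BL",(333,322),.0),("base BR",(403,322),.0),("plate BL",(335,308),.03),("plate BR",(394,306),.03),("plate TL",(339,222),.08),("plate TR",(388,220),.08),("cabinet",(180,330),.31),("tip box",(300,180),.04)):
    print(n,np.round(onz(ray("top",np.array(p)*s),z),3))
a=cv2.imread("pics/top0.png");b=cv2.imread("pics/side0.png")
A=cv2.resize(a[120:260,140:300],(640,560),interpolation=3)
B=cv2.resize(b[200:340,150:300],(400,373))
cv2.imwrite("pics/c1.png",A)
cv2.imwrite("pics/c2.png",cv2.resize(b[180:300,150:310],(800,600),interpolation=3))
E
```

```text
bottle [0.653 0.189 0.034] [0.654 0.19  0.03 ]
pot [0.52  0.181 0.038] [0.521 0.183 0.03 ]
orange [ 0.516 -0.218  0.019] [ 0.516 -0.215  0.03 ]
blue [ 0.496 -0.158  0.019] [ 0.496 -0.156  0.03 ]
captop [0.64902879 0.18574832 0.088     ] [0.6509364  0.18793276 0.088     ]
pot rim [0.518 0.174 0.062]
tray TL [ 0.528 -0.113  0.007]
tray TR [ 0.551 -0.251  0.007]
tray BL [ 0.414 -0.134  0.007]
tray BR [ 0.436 -0.266  0.007]
base TL [0.659 0.085 0.   ]
base TR [ 0.659 -0.014  0.   ]
base BL [0.509 0.08  0.   ]
base BR [ 0.509 -0.018  0.   ]
plate BL [0.526 0.074 0.03 ]
plate BR [ 0.529 -0.005  0.03 ]
plate TL [0.633 0.066 0.08 ]
plate TR [0.635 0.003 0.08 ]
cabinet [0.48  0.192 0.31 ]
tip box [0.7   0.123 0.04 ]
```

View pics/c2.png

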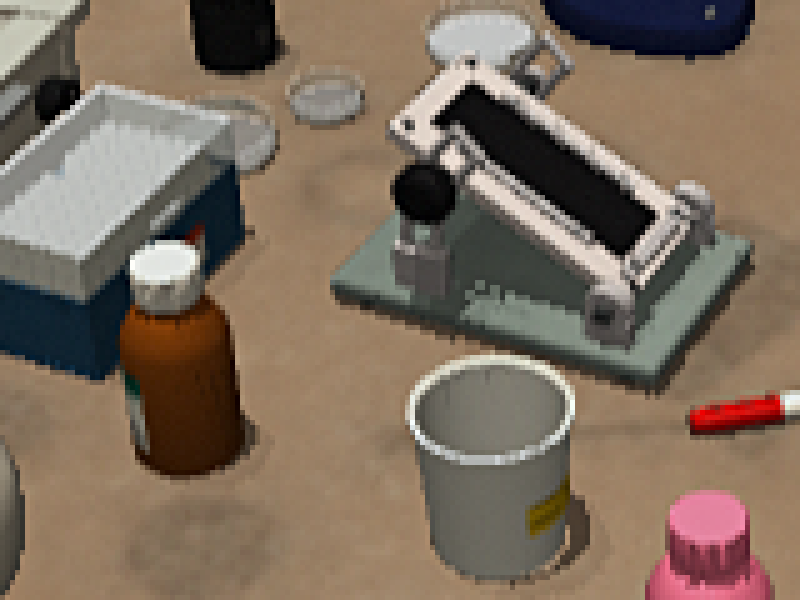

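The crop shows the amber bottle with white cap and green label at crop pixel (180,370), and the stage with its slot-guided plate sloping towards the robot. The bottle stands at about (0.650, 0.187) and the pot at (0.519, 0.177), directly in front of it. I'll approach over the pot with the tool tilted about 40° below horizontal.

```bash
cat >> h.py <<'E'
def tool(az,down,yaw=0):  # camera side up; az heading, down = angle of fingers below horizontal
    f=np.array([np.cos(az),np.sin(az),0]);u=np.array([0,0,1.])
    z=f*np.cos(down)-u*np.sin(down);x=f*np.sin(down)+u*np.cos(down);return np.c_[x,np.cross(z,x),z]
def go(*tg):
    p,q=pose();A=Ro.from_quat(q)
    for P,R in tg:print(np.round(np.r_[A.inv().apply(np.array(P)-p),(A.inv()*Ro.from_matrix(R)).as_rotvec()],4).tolist())
E
python3 - <<'E'
from h import *
d=np.deg2rad;D=tool(d(15),d(90))
go(((.2,-.42,.3),D),((.36,-.2,.3),D),((.45,0,.3),D),((.47,.13,.28),tool(d(16),d(40))))
E
```

```text
[0.0854, -0.1677, -0.0517, 0.0001, -0.0, -0.002]
[0.2965, -0.3392, -0.0517, 0.0001, -0.0, -0.002]
[0.4349, -0.5094, -0.0517, 0.0001, -0.0, -0.002]
[0.4876, -0.6299, -0.0317, 0.0085, 0.8726, -0.0181]
```

```bash
python3 -m inch '[[[0.085,-0.168,-0.052,0,0,0,-1],[0.085,-0.168,-0.052,0,0,0,-1],[0.085,-0.168,-0.052,0,0,0,-1],[0.085,-0.168,-0.052,0,0,0,-1],[0.297,-0.339,-0.052,0,0,0,-1],[0.297,-0.339,-0.052,0,0,0,-1],[0.297,-0.339,-0.052,0,0,0,-1],[0.297,-0.339,-0.052,0,0,0,-1],[0.297,-0.339,-0.052,0,0,0,-1],[0.297,-0.339,-0.052,0,0,0,-1]]]'; python3 - <<'E'
from h import *
d=np.deg2rad;D=tool(d(15),d(90));print(sensors.get_obs()["joint_pos"])
go(((.45,0,.3),D),((.47,.13,.28),tool(d(16),d(40))))
E
```

```text
clock: 2.0
position: [0.3627, -0.1962, 0.3008]
ee_rot: [0.991, 0.132, 0.001, 0.0]
ft_force: [-0.3, -0.6, -0.0]
grip_width: 1.002
grasp_force: 0.0
[ 0.95225258 -0.15791358 -0.49890171  1.86597295 -0.07608016  1.41359053
 -0.83558617]
[0.1356, -0.1665, 0.0008, 0.0011, -0.0009, 0.003]
[0.1889, -0.2867, 0.0207, 0.0073, 0.8717, -0.0131]
```

```bash
python3 -m inch '[[[0.136,-0.167,0,0,0,0,-1],[0.136,-0.167,0,0,0,0,-1],[0.136,-0.167,0,0,0.15,0,-1],[0.136,-0.167,0,0,0.3,0,-1],[0.189,-0.287,0.02,0,0.45,0,-1],[0.189,-0.287,0.02,0,0.6,0,-1],[0.189,-0.287,0.02,0,0.75,0,-1],[0.189,-0.287,0.02,0,0.87,0,-1],[0.189,-0.287,0.02,0,0.87,0,-1],[0.189,-0.287,0.02,0,0.87,0,-1]]]'; python3 - <<'E'
from h import *
d=np.deg2rad;print(np.round(sensors.get_obs()["joint_pos"],2))
p=pose();im=imaging.camera("wrist");cv2.imwrite("pics/w1.png",im)
for n in("sample_bottle","waste_pot"):print(n,[(np.round(d["pixel"]).tolist(),round(d["conf"],2)) for d in spotter.look_for(n,"wrist")][:4])
for n,X in (("captop",(.65,.187,.088)),("mid",(.65,.187,.044)),("pot rim",(.519,.177,.062))):print(n,proj("wrist",np.array(X),p))
T=tool(d(16),d(40));G=np.array([.65,.187,.055]);z=T[:,2]
go((G+.002*z-.10*z,T),(G+.002*z,T))
E
```

```text
clock: 3.0
position: [0.4755, 0.1125, 0.2797]
ee_rot: [0.913, 0.113, 0.391, -0.037]
ft_force: [1.7, -1.4, -0.6]
grip_width: 1.001
grasp_force: 0.0
[-0.03 -0.5  -0.29  2.37 -0.1   0.45 -1.6 ]
sample_bottle [([253.0, 198.0], 0.95), ([234.0, 289.0], 0.18)]
waste_pot [([235.0, 288.0], 0.96)]
captop [249.93645359 180.95614115]
mid [251.77450669 199.49343141]
pot rim [228.17677793 289.22479462]
[-0.0356, -0.0293, 0.1923, 0.0414, 0.0714, -0.0105]
[-0.0285, -0.0335, 0.2919, 0.0414, 0.0714, -0.0105]
```

View pics/w1.png

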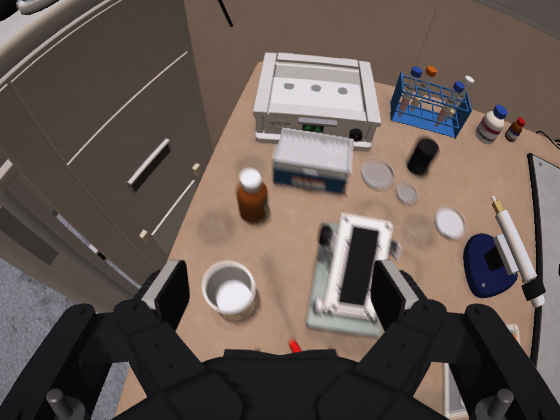

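The view shows the amber bottle at (252,197), the pot at (232,290) and the stage at (355,265). These match the predicted pixels to 2 px, so I'll go in with heading 10°.

```bash
python3 - <<'E'
from h import *
d=np.deg2rad
T=tool(d(10),d(40));G=np.array([.65,.187,.055]);z=T[:,2]
go((G+.002*z-.11*z,T),(G+.002*z-.05*z,T),(G+.002*z,T))
E
```

```text
[-0.0361, -0.0376, 0.1823, -0.0364, 0.0704, 0.0596]
[-0.032, -0.0353, 0.2421, -0.0364, 0.0704, 0.0596]
[-0.0285, -0.0334, 0.2919, -0.0364, 0.0704, 0.0596]
```

```bash
python3 -m inch '[[[-0.036,-0.038,0.09,-0.036,0.07,0.06,-1],[-0.036,-0.038,0.13,-0.036,0.07,0.06,-1],[-0.036,-0.038,0.182,-0.036,0.07,0.06,-1],[-0.036,-0.038,0.182,-0.036,0.07,0.06,-1],[-0.036,-0.038,0.182,-0.036,0.07,0.06,-1],[-0.036,-0.038,0.182,-0.036,0.07,0.06,-1],[-0.036,-0.038,0.182,-0.036,0.07,0.06,-1]]]'; python3 - <<'E'
from h import *
d=np.deg2rad
print(np.round(sensors.get_obs()["joint_pos"],2))
p=pose();im=imaging.camera("wrist");cv2.imwrite("pics/w2.png",im)
for n in("sample_bottle","waste_pot"):print(n,[(np.round(d["pixel"]).tolist(),round(d["conf"],2)) for d in spotter.look_for(n,"wrist")][:4])
# amber segmentation
h=cv2.cvtColor(im,cv2.COLOR_BGR2HSV);m=cv2.inRange(h,(5,150,30),(16,255,200));n,l,s,c=cv2.connectedComponentsWithStats(m);i=np.argmax(s[1:,4])+1;print(s[i],c[i])
for z in(.015,.04,.055,.088):print(z,proj("wrist",np.array((.65,.187,z)),p))
T=tool(d(10),d(40));G=np.array([.65,.187,.055]);z=T[:,2]
go((G+.002*z,T))
E
```

```text
clock: 3.85
position: [0.5492, 0.1511, 0.1752]
ee_rot: [0.91, 0.075, 0.407, -0.021]
ft_force: [0.4, -0.9, -0.1]
grip_width: 0.999
grasp_force: 0.0
[ 0.93 -0.2  -1.31  2.32  0.64  0.08 -2.49]
sample_bottle [([257.0, 222.0], 0.89)]
waste_pot [([237.0, 340.0], 0.91)]
[ 233  200   43   56 1646] [254.82503038 229.84993925]
0.015 [255.13311836 235.48645431]
0.04 [254.04658149 223.70511676]
0.055 [253.33125682 215.80433198]
0.088 [251.56565941 195.7743862 ]
[-0.0185, -0.0245, 0.1604, 0.0326, 0.0337, 0.0021]
```

```bash
cat > fk.py <<'E'
import numpy as np
from scipy.spatial.transform import Rotation as Ro
from scipy.optimize import least_squares
LO=np.array([-2.6,-.5,-1.47,.16,-1.27,.06,-2.6]);HI=np.array([2.6,2.12,1.34,2.42,4.41,2.06,2.6])
D=[([1.288,.333,-.065,1.461,.022,1.35,-.088],[.160,-.604,.247],[.992,.13,0,-.001]),
([.95225,-.15791,-.4989,1.86597,-.07608,1.41359,-.83559],[.3627,-.1962,.3008],[.991,.132,.001,0]),
([-.03,-.5,-.29,2.37,-.1,.45,-1.6],[.4755,.1125,.2797],[.913,.113,.391,-.037]),
([.93,-.2,-1.31,2.32,.64,.08,-2.49],[.5492,.1511,.1752],[.91,.075,.407,-.021])]
def fk(q,p,s):
    h,a,b,L,e1,e2,c=p
    R=Ro.from_euler('z',s[0]*q[0]);P=np.array([0,0,h])+R.apply([c,0,0])
    R=R*Ro.from_euler('y',q[1])*Ro.from_euler('z',s[1]*q[2]);P=P+R.apply([e1,0,a])
    R=R*Ro.from_euler('y',q[3])*Ro.from_euler('z',s[2]*q[4]);P=P+R.apply([e2,0,b])
    R=R*Ro.from_euler('y',q[5])*Ro.from_euler('z',s[3]*q[6]);P=P+R.apply([0,0,L])
    return P,R
import itertools
def fit():
    best=None
    for s in itertools.product((1,-1),repeat=4):
        def f(x):
            r=[]
            off=Ro.from_euler('z',x[7])
            for q,P,Q in D:
                p,R=fk(q,x[:7],s);r+=list(p-P);r+=list(.3*(Ro.from_quat(Q).inv()*R*off).as_rotvec())
            return r
        for o in(-1.57,0,1.57,3.14):
            S=least_squares(f,[.3,.4,.4,.2,0,0,0,o])
            if best is None or S.cost<best[0]:best=(S.cost,s,S.x)
    return best
if __name__=="__main__":
    c,s,x=fit();print(c,s,np.round(x,4).tolist())
E
python3 fk.py
```

```text
0.001241471207202643 (-1, -1, -1, -1) [0.1409, 0.4467, 0.3694, 0.3154, -0.0027, -0.0857, 0.1059, 1.5688]
```

```bash
python3 - <<'E'
import re
t=open('fk.py').read()
t=t.replace("h,a,b,L,e1,e2,c=p","h,a,b,L,e1,e2,c,f=p").replace("R.apply([0,0,L])","0").replace("R=R*Ro.from_euler('y',q[5])*Ro.from_euler('z',s[3]*q[6]);","R=R*Ro.from_euler('y',q[5]);P=P+R.apply([f,0,L]);R=R*Ro.from_euler('z',s[3]*q[6]);")
t=t.replace("x[7]","x[8]").replace("x[:7]","x[:8]").replace("0,0,0,o]","0,0,0,0,o]")
t=t.replace("    c,s,x=fit()","    c,s,x=fit()\n    for q,P,Q in D:\n        p,R=fk(q,x[:8],s);print(np.round((p-P)*1000,1),np.round((Ro.from_quat(Q).inv()*R*Ro.from_euler('z',x[8])).as_rotvec(),3))")
open('fk.py','w').write(t)
E
python3 fk.py; python3 -c "
from h import *
o=sensors.get_obs();print({k:np.round(o[k],4).tolist() for k in('clock','joint_pos','position','ee_rot','joint_velocities')})"
```

```text
[38.3  9.7  1.6] [-0.    -0.001 -0.002]
0.0012032654487099444 (-1, -1, -1, -1) [0.1265, 0.4464, 0.3591, 0.3086, 0.0145, -0.0951, 0.1095, 0.013, 1.5688]
[-8.8 -3.9 -1.8] [-0.001 -0.001 -0.002]
0.0012032654487099444 (-1, -1, -1, -1) [0.1265, 0.4464, 0.3591, 0.3086, 0.0145, -0.0951, 0.1095, 0.013, 1.5688]
[ 0.5 26.4  2. ] [-0.002  0.    -0.001]
0.0012032654487099444 (-1, -1, -1, -1) [0.1265, 0.4464, 0.3591, 0.3086, 0.0145, -0.0951, 0.1095, 0.013, 1.5688]
[-5.6 -3.2 -1.7] [-0.001  0.001  0.005]
0.0012032654487099444 (-1, -1, -1, -1) [0.1265, 0.4464, 0.3591, 0.3086, 0.0145, -0.0951, 0.1095, 0.013, 1.5688]
{'clock': 4.0, 'joint_pos': [0.928, -0.2033, -1.3085, 2.3235, 0.6328, 0.0788, -2.4802], 'position': [0.549, 0.1496, 0.1752], 'ee_rot': [0.9102, 0.0737, 0.407, -0.0203], 'joint_velocities': [-0.1337, -0.0196, 0.1159, 0.0254, -0.0364, -0.0041, 0.0292]}
```

```bash
python3 - <<'E'
import numpy as np, fk
from fk import *
D=fk.D; D[3]=([.928,-.2033,-1.3085,2.3235,.6328,.0788,-2.4802],[.549,.1496,.1752],None)
R=lambda a,t:Ro.from_euler(a,t)
# linear least squares: P = sum R_k * offset_k ; test subsets of offsets
def cols(q):
    R1=R('z',-q[0]);R2=R1*R('y',q[1]);R3=R2*R('z',-q[2]);R4=R3*R('y',q[3]);R5=R4*R('z',-q[4]);R6=R5*R('y',q[5]);M={}
    for n,r in(('0',Ro.identity()),('1',R1),('3',R3),('5',R5),('6',R6)):
        for k,a in enumerate('xyz'):M[n+a]=r.as_matrix()[:,k]
    return M
C=[cols(np.array(q)) for q,_,_ in D];P=np.concatenate([p for _,p,_ in D])
import itertools
base=['0z','3z','5z','6z']
res=[]
opt=['0x','0y','1x','1y','3x','3y','5x','5y','6x','6y']
for k in(1,2,3,4):
  for o in itertools.combinations(opt,k):
    n=base+list(o);A=np.concatenate([np.c_[tuple(c[m] for m in n)] for c in C])
    x,*_=np.linalg.lstsq(A,P,rcond=1e-6);res.append((k,np.sqrt(np.mean((A@x-P)**2)),n,np.round(x,3)))
for k in(1,2,3,4):
  for r in sorted([r for r in res if r[0]==k],key=lambda r:r[1])[:3]:print(r[0],round(r[1]*1000,2),dict(zip(r[2],r[3])))
E
```

```text
Traceback (most recent call last):
AttributeError: 'function' object has no attribute 'D'
```

```bash
cat > fit2.py <<'E'
import numpy as np,itertools
from fk import D,Ro
D=list(D);D[3]=([.928,-.2033,-1.3085,2.3235,.6328,.0788,-2.4802],[.549,.1496,.1752],None)
R=lambda a,t:Ro.from_euler(a,t)
def cols(q):
    R1=R('z',-q[0]);R2=R1*R('y',q[1]);R3=R2*R('z',-q[2]);R4=R3*R('y',q[3]);R5=R4*R('z',-q[4]);R6=R5*R('y',q[5]);M={}
    for n,r in(('0',Ro.identity()),('1',R1),('3',R3),('5',R5),('6',R6)):
        for k,a in enumerate('xyz'):M[n+a]=r.as_matrix()[:,k]
    return M
C=[cols(np.array(q)) for q,_,_ in D];P=np.concatenate([p for _,p,_ in D])
base=['0z','3z','5z','6z'];opt=['0x','0y','1x','1y','3x','3y','5x','5y','6x','6y'];res=[]
for k in(1,2,3):
  for o in itertools.combinations(opt,k):
    n=base+list(o);A=np.concatenate([np.c_[tuple(c[m] for m in n)] for c in C])
    x,*_=np.linalg.lstsq(A,P,rcond=1e-6);res.append((k,np.sqrt(np.mean((A@x-P)**2)),n,np.round(x,3)))
for k in(1,2,3):
  for r in sorted([r for r in res if r[0]==k],key=lambda r:r[1])[:3]:print(r[0],round(r[1]*1000,2),dict(zip(r[2],r[3])))
E
python3 fit2.py
```

```text
1 5.04 {'0z': np.float64(0.246), '3z': np.float64(0.445), '5z': np.float64(0.485), '6z': np.float64(0.312), '3y': np.float64(-0.041)}
1 5.74 {'0z': np.float64(0.277), '3z': np.float64(0.448), '5z': np.float64(0.495), '6z': np.float64(0.343), '1y': np.float64(-0.045)}
1 7.64 {'0z': np.float64(0.253), '3z': np.float64(0.417), '5z': np.float64(0.489), '6z': np.float64(0.289), '6y': np.float64(-0.04)}
2 0.66 {'0z': np.float64(0.259), '3z': np.float64(0.449), '5z': np.float64(0.49), '6z': np.float64(0.327), '1y': np.float64(-0.022), '3y': np.float64(-0.023)}
2 2.95 {'0z': np.float64(0.265), '3z': np.float64(0.437), '5z': np.float64(0.493), '6z': np.float64(0.321), '1y': np.float64(-0.028), '6y': np.float64(-0.018)}
2 2.95 {'0z': np.float64(0.265), '3z': np.float64(0.437), '5z': np.float64(0.493), '6z': np.float64(0.321), '1y': np.float64(-0.028), '5y': np.float64(-0.018)}
3 0.38 {'0z': np.float64(0.261), '3z': np.float64(0.447), '5z': np.float64(0.491), '6z': np.float64(0.327), '0x': np.float64(-0.002), '1y': np.float64(-0.021), '3y': np.float64(-0.024)}
3 0.59 {'0z': np.float64(0.259), '3z': np.float64(0.448), '5z': np.float64(0.489), '6z': np.float64(0.326), '1y': np.float64(-0.022), '3x': np.float64(0.002), '3y': np.float64(-0.023)}
3 0.6 {'0z': np.float64(0.259), '3z': np.float64(0.45), '5z': np.float64(0.49), '6z': np.float64(0.328), '1y': np.float64(-0.022), '3y': np.float64(-0.025), '6y': np.float64(0.002)}
```

```bash
cat > kin.py <<'E'
import numpy as np
from scipy.optimize import least_squares
from scipy.spatial.transform import Rotation as Ro
from fk import LO,HI
R=lambda a,t:Ro.from_euler(a,t)
def fk(q):
    R1=R('z',-q[0]);P=np.array([0,0,.259])+R1.apply([0,-.022,0])
    R3=R1*R('y',q[1])*R('z',-q[2]);P=P+R3.apply([0,-.023,.449])
    R5=R3*R('y',q[3])*R('z',-q[4]);P=P+R5.apply([0,0,.49])
    R6=R5*R('y',q[5]);P=P+R6.apply([0,0,.327])
    return P,R6*R('z',-q[6])*R('z',1.5688)
def ik(P,A,n=30,seed=0,q0=None,w=.004):
    g=np.random.default_rng(seed);A=Ro.from_matrix(A);best=None;mid=(LO+HI)/2
    def f(q):
        p,r=fk(q);return np.r_[10*(p-P),3*(A.inv()*r).as_rotvec(),w*(q-(mid if q0 is None else q0))]
    for _ in range(n if q0 is None else 1):
        s=least_squares(f,g.uniform(LO+.05,HI-.05) if q0 is None else q0,bounds=(LO+.03,HI-.03))
        e=np.linalg.norm(s.fun[:6]);m=np.min(np.minimum(s.x-LO,HI-s.x))
        if e<.03 and (best is None or m>best[0]):best=(m,s.x)
    return best
E
python3 - <<'E'
from kin import *
from h import tool
d=np.deg2rad;G=np.array([.65,.187,.055])
for az in(-10,10,30):
  for dn in(30,40,50):
    T=tool(d(az),d(dn));b=ik(G+.002*T[:,2],T,12);print("grasp",az,dn,b and (round(b[0],2),np.round(b[1],2)))
P=np.array([.6,.1,.35])
for az in(0,15,30):
  for dn in(0,15,30):
    T=tool(d(az),d(dn));T=T@np.diag([-1,-1,1]);b=ik(P,T,12);print("inv",az,dn,b and (round(b[0],2),np.round(b[1],2)))
E
```

```text
grasp -10 30 (np.float64(0.26), array([-0.57,  0.5 , -0.1 ,  2.16,  1.99,  0.82,  2.1 ]))
grasp -10 40 (np.float64(0.17), array([-0.41,  0.44, -0.23,  2.1 ,  1.74,  0.66,  2.43]))
grasp -10 50 (np.float64(0.1), array([-1.37,  0.62,  0.98,  2.07, -0.13,  0.16, -2.26]))
grasp 10 30 (np.float64(0.14), array([-0.54,  0.45,  0.08,  2.28,  2.73,  0.64,  1.72]))
grasp 10 40 (np.float64(0.21), array([-0.64,  0.38,  0.21,  2.21,  2.64,  0.32,  1.82]))
grasp 10 50 None
grasp 30 30 (np.float64(0.17), array([-0.26,  0.46,  0.04,  2.25,  3.59,  0.65,  1.33]))
grasp 30 40 (np.float64(0.24), array([-0.05,  0.4 , -0.22,  2.17,  3.7 ,  0.3 ,  1.28]))
grasp 30 50 (np.float64(0.03), array([-1.29,  0.88,  1.27,  2.13,  4.38,  0.86,  0.06]))
inv 0 0 None
inv 0 15 (np.float64(0.03), array([-0.34, -0.26, -0.13,  2.39,  2.05,  0.5 , -0.71]))
inv 0 30 (np.float64(0.2), array([-0.34, -0.28, -0.09,  2.22,  1.07,  0.4 ,  0.29]))
inv 15 0 None
inv 15 15 (np.float64(0.03), array([ 0.1 , -0.27, -0.28,  2.39,  3.5 ,  0.32, -1.96]))
inv 15 30 (np.float64(0.07), array([-0.9 , -0.43,  0.55,  2.26,  0.9 ,  0.29,  0.82]))
inv 30 0 (np.float64(0.03), array([ 0.76,  0.  , -0.69,  2.39,  3.89,  0.97, -2.06]))
inv 30 15 (np.float64(0.09), array([ 0.08, -0.18, -0.03,  2.33,  4.3 ,  0.6 , -2.5 ]))
inv 30 30 (np.float64(0.03), array([-1.  , -0.47,  0.8 ,  2.21, -0.21,  0.28,  2.19]))
```

```bash
python3 - <<'E'
from kin import *
from h import tool
d=np.deg2rad;G=np.array([.65,.187,.055]);mid=np.array([-.2,.3,0,2,0,.3,-1.6])
for az in(10,18):
  for dn in(52,56,60,64):
    T=tool(d(az),d(dn));b=ik(G+.002*T[:,2],T,q0=mid,w=.01);print("grasp",az,dn,b and (round(b[0],2),np.round(b[1],2)))
print()
m2=np.array([-.2,-.3,0,1.75,0,.15,1.6])
for az in(5,15):
 for r,z in((.67,.75),(.7,.65),(.72,.8)):
  for dn in(-12,-6,0,10):
    T=tool(d(az),d(dn))@np.diag([-1,-1,1]);b=ik(np.array([r*np.cos(d(az)),r*np.sin(d(az)),z]),T,q0=m2,w=.01);print("inv",az,r,z,dn,b and (round(b[0],2),np.round(b[1],2)))
E
```

```text
grasp 10 52 (np.float64(0.03), array([-0.68,  0.36,  0.29,  2.09,  0.75,  0.09, -2.57]))
grasp 10 56 (np.float64(0.11), array([-0.71,  0.37,  0.34,  2.04,  0.11,  0.17, -1.93]))
grasp 10 60 (np.float64(0.23), array([-0.58,  0.37,  0.2 ,  1.98,  0.15,  0.29, -1.94]))
grasp 10 64 (np.float64(0.33), array([-0.49,  0.39,  0.12,  1.92,  0.14,  0.39, -1.91]))
grasp 18 52 (np.float64(0.03), array([-0.23,  0.35, -0.14,  2.07,  0.89,  0.09, -2.48]))
grasp 18 56 (np.float64(0.1), array([-0.4 ,  0.35,  0.05,  2.03,  0.06,  0.16, -1.67]))
grasp 18 60 (np.float64(0.22), array([-0.37,  0.37,  0.01,  1.98,  0.06,  0.28, -1.67]))
grasp 18 64 (np.float64(0.32), array([-0.35,  0.38, -0.01,  1.92,  0.06,  0.38, -1.66]))

inv 5 0.67 0.75 -12 (np.float64(0.03), array([-0.99, -0.47,  0.53,  1.92,  2.19,  0.43, -0.33]))
inv 5 0.67 0.75 -6 (np.float64(0.11), array([-0.65, -0.39,  0.3 ,  1.85,  1.75,  0.27, -0.04]))
inv 5 0.67 0.75 0 (np.float64(0.07), array([ 0.16, -0.32, -0.27,  1.75,  0.06,  0.13,  1.42]))
inv 5 0.67 0.75 10 (np.float64(0.21), array([-0.03, -0.29, -0.14,  1.62,  0.15,  0.42,  1.38]))
inv 
[... 1211 characters left out ...]
 2.06,  2.56,  0.58, -0.64]))
inv 15 0.7 0.65 -6 (np.float64(0.03), array([-1.35, -0.47,  0.72,  2.01,  2.26,  0.48, -0.38]))
inv 15 0.7 0.65 0 (np.float64(0.14), array([-1.03, -0.36,  0.49,  1.95,  1.9 ,  0.31, -0.17]))
inv 15 0.7 0.65 10 (np.float64(0.14), array([-0.02, -0.25, -0.28,  1.79,  0.11,  0.2 ,  1.38]))
inv 15 0.72 0.8 -12 (np.float64(0.12), array([-1.33, -0.38,  0.7 ,  1.74,  2.06,  0.38, -0.19]))
inv 15 0.72 0.8 -6 (np.float64(0.03), array([-0.22, -0.2 , -0.13,  1.63,  1.19,  0.09,  0.37]))
inv 15 0.72 0.8 0 (np.float64(0.15), array([-0.02, -0.19, -0.28,  1.55,  0.19,  0.21,  1.33]))
inv 15 0.72 0.8 10 (np.float64(0.35), array([-0.2 , -0.15, -0.14,  1.4 ,  0.16,  0.5 ,  1.39]))
```

```bash
python3 - <<'E'
from h import *
d=np.deg2rad
go(((.54,.15,.26),tool(d(14),d(60))),((.56,.155,.3),tool(d(14),d(75))))
E
```

```text
[0.0572, 0.0002, -0.0633, 0.0768, -0.3143, -0.0581]
[0.1007, -0.0008, -0.0747, 0.0692, -0.5759, -0.0682]
```

```bash
python3 -m inch '[[[0.057,0,-0.063,0.03,-0.13,-0.03,-1],[0.057,0,-0.063,0.07,-0.26,-0.06,-1],[0.1,0,-0.075,0.07,-0.4,-0.068,-1],[0.1,0,-0.075,0.07,-0.576,-0.068,-1],[0.1,0,-0.075,0.07,-0.576,-0.068,-1],[0.1,0,-0.075,0.07,-0.576,-0.068,-1],[0.1,0,-0.075,0.07,-0.576,-0.068,-1],[0.1,0,-0.075,0.07,-0.576,-0.068,-1]]]'; python3 - <<'E'
from h import *
d=np.deg2rad
print(np.round(sensors.get_obs()["joint_pos"],2))
T=tool(d(15),d(60));G=np.array([.65,.187,.055]);z=T[:,2]
go((G+.002*z-.10*z,T),(G+.002*z,T))
E
```

```text
clock: 4.8
position: [0.5576, 0.159, 0.3017]
ee_rot: [0.984, 0.127, 0.127, -0.02]
ft_force: [-0.0, -0.8, -1.3]
grip_width: 1.001
grasp_force: 0.0
[ 0.14  0.06 -0.53  1.7   0.06  1.13 -1.71]
[0.0046, -0.0022, 0.1686, -0.0046, 0.2654, -0.0065]
[0.0309, -0.0019, 0.2651, -0.0046, 0.2654, -0.0065]
```

```bash
python3 -m inch '[[[0.005,-0.002,0.05,0,0.13,-0.006,-1],[0.005,-0.002,0.1,0,0.265,-0.006,-1],[0.005,-0.002,0.15,0,0.265,-0.006,-1],[0.005,-0.002,0.168,0,0.265,-0.006,-1],[0.005,-0.002,0.168,0,0.265,-0.006,-1],[0.005,-0.002,0.168,0,0.265,-0.006,-1],[0.005,-0.002,0.168,0,0.265,-0.006,-1]]]'; python3 - <<'E'
from h import *
d=np.deg2rad
print(np.round(sensors.get_obs()["joint_pos"],2))
p=pose();im=imaging.camera("wrist")
h=cv2.cvtColor(im,cv2.COLOR_BGR2HSV);m=cv2.inRange(h,(5,150,30),(16,255,200));n,l,s,c=cv2.connectedComponentsWithStats(m);i=np.argmax(s[1:,4])+1;print(s[i],c[i],s[i][0]+s[i][2]/2)
for X in((.65,.187,.04),(.65,.187,.05)):print(proj("wrist",np.array(X),p))
T=tool(d(15),d(60));G=np.array([.65,.187,.055]);z=T[:,2]
go((G+.002*z,T))
E
```

```text
clock: 5.5
position: [0.6051, 0.1728, 0.1413]
ee_rot: [0.957, 0.124, 0.26, -0.033]
ft_force: [0.1, -0.0, 0.9]
grip_width: 0.998
grasp_force: 0.0
[ 0.1   0.17 -0.51  2.02  0.34  0.46 -1.96]
[ 249  198   57   55 1399] [277.50679056 230.95639743] 277.5
[275.0137531  224.29752472]
[274.85504517 221.70419186]
[-0.0032, -0.0024, 0.1003, 0.0027, -0.0073, -0.0026]
```

```bash
python3 -m inch '[[[-0.003,-0.001,0.04,0,0,0,-1],[-0.003,-0.001,0.07,0,0,0,-1],[-0.003,-0.001,0.1,0,0,0,-1],[-0.003,-0.001,0.1,0,0,0,-1],[-0.003,-0.001,0.1,0,0,0,0.3],[-0.003,-0.001,0.1,0,0,0,1],[-0.003,-0.001,0.1,0,0,0,1],[-0.003,-0.001,0.1,0,0,0,1],[-0.003,-0.001,0.1,0,0,0,1],[-0.003,-0.001,0.1,0,0,0,1]]]' 60; python3 - <<'E'
from h import *
d=np.deg2rad
print(np.round(sensors.get_obs()["joint_pos"],2))
go(((.66,.175,.25),tool(d(14),d(60))),((.74,.19,.45),tool(d(14),d(60))),((.74,.18,.8),tool(d(14),d(0))))
E
```

```text
clock: 6.55
position: [0.6509, 0.1859, 0.0529]
ee_rot: [0.957, 0.124, 0.26, -0.033]
ft_force: [-3.0, -0.3, 6.6]
grip_width: 0.47
grasp_force: 60.0
[-0.05  0.39 -0.37  1.96  0.61  0.33 -2.21]
[0.105, 0.013, -0.1669, -0.0064, -0.0074, 0.0125]
[0.2763, 0.0191, -0.2982, -0.0064, -0.0074, 0.0125]
[0.4513, 0.029, -0.6013, -0.0123, 1.0398, 0.008]
```

```bash
python3 -m inch '[[[0.036,0.005,-0.057,0,0,0,1],[0.07,0.01,-0.11,0,0,0,1],[0.105,0.013,-0.167,0,0,0,1],[0.15,0.015,-0.2,0,0,0,1],[0.19,0.016,-0.23,0,0,0,1],[0.23,0.018,-0.265,0,0,0,1],[0.276,0.019,-0.298,0,0,0,1],[0.276,0.019,-0.298,0,0,0,1],[0.276,0.019,-0.298,0,0,0,1]]]'; python3 - <<'E'
from h import *
d=np.deg2rad
print(np.round(sensors.get_obs()["joint_pos"],2))
go(((.74,.18,.8),tool(d(14),d(0))))
E
```

```text
clock: 7.45
position: [0.7415, 0.1903, 0.4546]
ee_rot: [0.956, 0.124, 0.263, -0.034]
ft_force: [0.6, 0.9, -1.6]
grip_width: 0.464
grasp_force: 61.7
[ 0.12  0.3  -0.6   1.21  0.27  1.15 -1.77]
[0.1729, 0.0096, -0.299, -0.0122, 1.0346, 0.0072]
```

```bash
python3 -m inch '[[[0.025,0.001,-0.043,0,0.14,0,1],[0.05,0.003,-0.086,0,0.28,0,1],[0.075,0.005,-0.128,0,0.42,0,1],[0.1,0.006,-0.17,0,0.56,0,1],[0.124,0.007,-0.214,0,0.7,0,1],[0.15,0.008,-0.257,0,0.84,0,1],[0.173,0.01,-0.299,0,0.98,0,1],[0.173,0.01,-0.299,0,1.035,0,1],[0.173,0.01,-0.299,0,1.035,0,1],[0.173,0.01,-0.299,0,1.035,0,1]]]'; python3 - <<'E'
from h import *
print(np.round(sensors.get_obs()["joint_pos"],2))
E
```

```text
clock: 8.45
position: [0.7414, 0.1805, 0.7913]
ee_rot: [0.705, 0.092, 0.697, -0.09]
ft_force: [-0.0, 0.9, -0.6]
grip_width: 0.469
grasp_force: 61.8
[ 0.32 -0.09 -0.58  1.46  0.01  0.19 -1.63]
```

```bash
python3 -m inch '[[[0,0,0,0,0,-0.15,1],[0,0,0,0,0,-0.3,1],[0,0,0,0,0,-0.45,1],[0,0,0,0,0,-0.6,1],[0,0,0,0,0,-0.75,1],[0,0,0,0,0,-0.9,1],[0,0,0,0,0,-1.05,1],[0,0,0,0,0,-1.2,1],[0,0,0,0,0,-1.35,1],[0,0,0,0,0,-1.5,1]]]' && python3 -m inch '[[[0,0,0,0,0,-0.15,1],[0,0,0,0,0,-0.3,1],[0,0,0,0,0,-0.45,1],[0,0,0,0,0,-0.6,1],[0,0,0,0,0,-0.75,1],[0,0,0,0,0,-0.9,1],[0,0,0,0,0,-1.05,1],[0,0,0,0,0,-1.2,1],[0,0,0,0,0,-1.35,1],[0,0,0,0,0,-1.5,1]]]'; python3 - <<'E'
from h import *
print(np.round(sensors.get_obs()["joint_pos"],2))
p,q=pose();A=Ro.from_quat(q).as_matrix();print(A,"bz",A[2,0]*.5-A[2,2]*.866)
E
```

```text
clock: 9.45
position: [0.7419, 0.1805, 0.7919]
ee_rot: [0.452, 0.549, 0.571, 0.411]
ft_force: [-0.6, -0.5, -0.9]
grip_width: 0.466
grasp_force: 61.8
clock: 10.45
position: [0.7419, 0.1804, 0.7919]
ee_rot: [-0.044, 0.71, 0.137, 0.69]
ft_force: [-0.7, -0.4, -0.1]
grip_width: 0.469
grasp_force: 61.8
[-0.26 -0.1  -0.06  1.48  0.31  0.21  1.12]
[[-0.04436663 -0.25121232  0.96691467]
 [ 0.12707085  0.95858724  0.2548794 ]
 [-0.9909009   0.1341748  -0.01060753]] bz -0.48626433485014275
```

```bash
python3 -m inch '[[[0,0,0,0,-0.07,-0.1,1],[0,0,0,0,-0.07,-0.13,1],[0,0,0,0,-0.07,-0.13,1],[0,0,0,0,-0.07,-0.13,1],[0,0,0,0,-0.07,-0.13,1],[0,0,0,0,-0.07,-0.13,1],[0,0,0,0,-0.07,-0.13,1]]]'; python3 - <<'E'
from h import *
print(np.round(sensors.get_obs()["joint_pos"],2))
p,q=pose();A=Ro.from_quat(q).as_matrix();print("bz",A[2,0]*.5-A[2,2]*.866)
E
```

```text
clock: 11.15
position: [0.7417, 0.1805, 0.7927]
ee_rot: [-0.083, 0.68, 0.096, 0.722]
ft_force: [0.1, -1.1, -0.8]
grip_width: 0.463
grasp_force: 61.8
[-0.1  -0.1  -0.21  1.53  0.61  0.09  0.93]
bz -0.5522604892386921
```

```bash
python3 -m inch '[[[0,0,0,0,0.07,0.13,1],[0,0,0,0,0.07,0.13,1]]]' >/dev/null && python3 -m inch '[[[0,0,0,0,0,0.15,1],[0,0,0,0,0,0.3,1],[0,0,0,0,0,0.45,1],[0,0,0,0,0,0.6,1],[0,0,0,0,0,0.75,1],[0,0,0,0,0,0.9,1],[0,0,0,0,0,1.05,1],[0,0,0,0,0,1.2,1],[0,0,0,0,0,1.35,1],[0,0,0,0,0,1.5,1]]]' >/dev/null&& python3 -m inch '[[[0,0,0,0,0,0.15,1],[0,0,0,0,0,0.3,1],[0,0,0,0,0,0.45,1],[0,0,0,0,0,0.6,1],[0,0,0,0,0,0.75,1],[0,0,0,0,0,0.9,1],[0,0,0,0,0,1.05,1],[0,0,0,0,0,1.2,1],[0,0,0,0,0,1.35,1],[0,0,0,0,0,1.5,1]]]'; python3 - <<'E'
from h import *
d=np.deg2rad
print(np.round(sensors.get_obs()["joint_pos"],2))
Q=Ro.from_quat([.957,.124,.26,-.033]).as_matrix()
go(((.74,.19,.45),Q),((.66,.187,.2),Q))
E
```

```text
clock: 13.35
position: [0.7416, 0.1806, 0.7925]
ee_rot: [0.704, 0.09, 0.698, -0.093]
ft_force: [0.7, -0.4, -0.8]
grip_width: 0.465
grasp_force: 61.8
[ 0.27 -0.09 -0.54  1.46  0.04  0.19 -1.66]
[-0.3425, -0.0075, 0.0037, -0.0049, -1.0319, -0.0058]
[-0.5933, -0.0236, -0.0723, -0.0049, -1.0319, -0.0058]
```

```bash
python3 -m inch '[[[-0.045,0,0,0,-0.14,0,1],[-0.09,-0.001,0,0,-0.28,0,1],[-0.135,-0.003,0,0,-0.42,0,1],[-0.18,-0.004,0.001,0,-0.56,0,1],[-0.225,-0.005,0.002,0,-0.7,0,1],[-0.27,-0.006,0.003,-0.003,-0.84,-0.003,1],[-0.31,-0.007,0.004,-0.005,-0.98,-0.006,1],[-0.342,-0.008,0.004,-0.005,-1.032,-0.006,1],[-0.342,-0.008,0.004,-0.005,-1.032,-0.006,1],[-0.342,-0.008,0.004,-0.005,-1.032,-0.006,1]]]'; python3 - <<'E'
from h import *
print(np.round(sensors.get_obs()["joint_pos"],2))
Q=Ro.from_quat([.957,.124,.26,-.033]).as_matrix()
go(((.651,.186,.2),Q),((.651,.186,.11),Q),((.651,.186,.055),Q))
E
```

```text
clock: 14.35
position: [0.741, 0.1885, 0.451]
ee_rot: [0.957, 0.125, 0.262, -0.03]
ft_force: [0.7, 0.4, 0.5]
grip_width: 0.464
grasp_force: 61.7
[ 0.11  0.3  -0.58  1.22  0.27  1.15 -1.76]
[-0.203, -0.0224, 0.1714, 0.0053, -0.003, 0.0034]
[-0.2488, -0.023, 0.2489, 0.0053, -0.003, 0.0034]
[-0.2767, -0.0235, 0.2962, 0.0053, -0.003, 0.0034]
```

```bash
python3 -m inch '[[[-0.035,-0.004,0.03,0.005,-0.003,0.003,1],[-0.07,-0.008,0.06,0.005,-0.003,0.003,1],[-0.105,-0.012,0.088,0.005,-0.003,0.003,1],[-0.14,-0.016,0.117,0.005,-0.003,0.003,1],[-0.17,-0.02,0.145,0.005,-0.003,0.003,1],[-0.203,-0.022,0.171,0.005,-0.003,0.003,1],[-0.226,-0.023,0.21,0.005,-0.003,0.003,1],[-0.249,-0.023,0.249,0.005,-0.003,0.003,1],[-0.249,-0.023,0.249,0.005,-0.003,0.003,1],[-0.249,-0.023,0.249,0.005,-0.003,0.003,1]]]'; python3 - <<'E'
from h import *
o=sensors.get_obs();print(np.round(o["joint_pos"],2),o["ft_force"])
Q=Ro.from_quat([.957,.124,.26,-.033]).as_matrix()
go(((.651,.186,.06),Q),((.651,.186,.0535),Q))
E
```

```text
clock: 15.35
position: [0.6509, 0.1856, 0.1125]
ee_rot: [0.957, 0.124, 0.261, -0.033]
ft_force: [-0.8, 0.4, -0.5]
grip_width: 0.464
grasp_force: 61.7
[ 0.06  0.31 -0.49  1.93  0.49  0.45 -2.08] [-0.76362716  0.42899887 -0.54401716]
[-0.0265, -0.0004, 0.0453, 0.0007, -0.0011, 0.0002]
[-0.0298, -0.0005, 0.0509, 0.0007, -0.0011, 0.0002]
```

```bash
python3 -m inch '[[[-0.015,0,0.026,0,0,0,1],[-0.026,0,0.045,0,0,0,1],[-0.0285,0,0.049,0,0,0,1],[-0.0295,0,0.0505,0,0,0,1],[-0.0295,0,0.0505,0,0,0,1]]]'; python3 - <<'E'
from h import *
o=sensors.get_obs();print(np.round(o["joint_pos"],2),o["ft_force"])
p,q=pose();print(Ro.from_quat(q).as_matrix())
E
```

```text
clock: 15.85
position: [0.6514, 0.1856, 0.0538]
ee_rot: [0.957, 0.124, 0.261, -0.033]
ft_force: [-0.8, 0.5, -0.7]
grip_width: 0.465
grasp_force: 61.7
[-0.03  0.4  -0.39  1.96  0.64  0.34 -2.22] [-0.81807606  0.52639653 -0.6728047 ]
[[ 0.83351231  0.2540882   0.49060822]
 [ 0.22006263 -0.96717881  0.12703378]
 [ 0.50678366  0.00208032 -0.86207076]]
```

```bash
python3 -m inch '[[[-0.0005,0,0.0009,0,0,0,1],[-0.0005,0,0.0009,0,0,0,1],[-0.0007,0,0.0013,0,0,0,1],[-0.0007,0,0.0013,0,0,0,1]]]'; python3 -c "
from h import *
o=sensors.get_obs();print(o['ft_force'],o['position'])"
```

```text
clock: 16.25
position: [0.6519, 0.1858, 0.0529]
ee_rot: [0.957, 0.124, 0.261, -0.033]
ft_force: [-5.8, -1.6, 12.9]
grip_width: 0.465
grasp_force: 63.3
[-5.79392292 -1.56427066 12.92180353] [0.65185536 0.1857594  0.05289175]
```

```bash
python3 -m inch '[[[0.0003,0,-0.0005,0,0,0,1],[0.0003,0,-0.0005,0,0,0,0],[0.0003,0,-0.0005,0,0,0,-0.5],[0.0003,0,-0.0005,0,0,0,-1],[0.0003,0,-0.0005,0,0,0,-1],[0.0003,0,-0.0005,0,0,0,-1],[0.0003,0,-0.0005,0,0,0,-1],[0.0003,0,-0.03,0,0,0,-1],[0.0003,0,-0.06,0,0,0,-1],[0.0003,0,-0.1,0,0,0,-1]]]'; python3 - <<'E'
from h import *
d=np.deg2rad
p=pose();im=imaging.camera("wrist")
h=cv2.cvtColor(im,cv2.COLOR_BGR2HSV);m=cv2.inRange(h,(5,150,30),(16,255,200));n,l,s,c=cv2.connectedComponentsWithStats(m);i=np.argmax(s[1:,4])+1;print(s[i],c[i])
t=imaging.camera("top");sd=imaging.camera("side")
for cam in("top","side"):print(cam,[(np.round(d["pixel"]).tolist(),round(d["conf"],2)) for d in spotter.look_for("sample_bottle",cam)][:4])
cv2.imwrite("pics/s2.png",np.hstack([cv2.resize(sd[180:300,150:310],(400,300)),cv2.resize(im,(400,300))]))
go(((.58,.1,.3),tool(d(14),d(75))),((.46,-.1,.28),tool(d(0),d(85))),((.43,-.19,.26),tool(d(-10),d(90))))
E
```

```text
clock: 17.25
position: [0.6003, 0.1724, 0.1356]
ee_rot: [0.958, 0.124, 0.258, -0.032]
ft_force: [0.7, -0.1, 1.1]
grip_width: 0.999
grasp_force: 0.0
[ 250  190   59   55 1432] [279.07821229 223.25558659]
top [([178.0, 150.0], 0.68)]
side [([290.0, 308.0], 0.63)]
[0.0488, 0.0647, -0.1614, -0.0023, -0.2657, 0.0122]
[-0.1056, 0.2277, -0.2277, -0.0757, -0.4382, 0.2472]
[-0.1606, 0.3071, -0.2364, -0.1112, -0.5198, 0.4216]
```

View pics/s2.png

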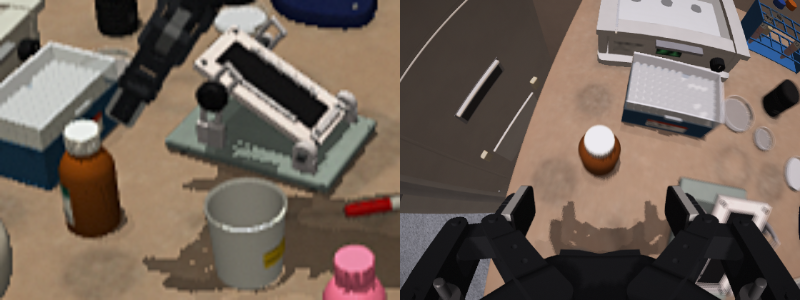

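The crop shows the bottle standing upright at its place (side crop (90,180)), let go, with the pot undisturbed. Next I'll look at the stage and the tray.

```bash
python3 - <<'E'
from h import *
d=np.deg2rad
go(((.55,.12,.3),tool(d(14),d(70))),((.51,.04,.26),tool(0,d(88))))
E
```

```text
[0.0282, 0.0378, -0.1735, -0.0028, -0.1785, 0.0121]
[-0.043, 0.1049, -0.1685, -0.0694, -0.4902, 0.2496]
```

```bash
python3 -m inch '[[[0.01,0.01,-0.05,0,-0.05,0,-1],[0.02,0.02,-0.1,0,-0.1,0,-1],[0.028,0.03,-0.15,0,-0.15,0,-1],[0.028,0.038,-0.173,0,-0.178,0.012,-1],[-0.043,0.105,-0.168,-0.069,-0.49,0.25,-1],[-0.043,0.105,-0.168,-0.069,-0.49,0.25,-1],[-0.043,0.105,-0.168,-0.069,-0.49,0.25,-1],[-0.043,0.105,-0.168,-0.069,-0.49,0.25,-1],[-0.043,0.105,-0.168,-0.069,-0.49,0.25,-1],[-0.043,0.105,-0.168,-0.069,-0.49,0.25,-1]]]'; python3 - <<'E'
from h import *
import json
d=np.deg2rad
print(np.round(sensors.get_obs()["joint_pos"],2))
p=pose();im=imaging.camera("wrist");cv2.imwrite("pics/w3.png",im);json.dump([x.tolist() for x in p],open("w3.json","w"))
c=proj("wrist",np.array([.58,.033,.05]),p).astype(int);print(c)
x0,y0=max(c[0]-100,0),max(c[1]-75,0);print(x0,y0)
cv2.imwrite("pics/w3c.png",cv2.resize(im[y0:y0+150,x0:x0+200],(800,600),interpolation=3))
go(((.46,-.1,.28),tool(0,d(88))),((.43,-.19,.24),tool(d(-10),d(90))))
E
```

```text
clock: 18.5
position: [0.5103, 0.0412, 0.2595]
ee_rot: [1.0, 0.002, 0.018, -0.001]
ft_force: [-0.6, 0.4, -0.6]
grip_width: 1.004
grasp_force: 0.0
[ 0.38  0.09 -0.57  1.74  0.06  1.29 -1.78]
[286 124]
186 49
[-0.0498, 0.1409, -0.0222, -0.001, -0.0014, 0.0026]
[-0.0815, 0.2309, 0.0166, -0.0041, -0.0361, 0.1771]
```

View pics/w3c.png

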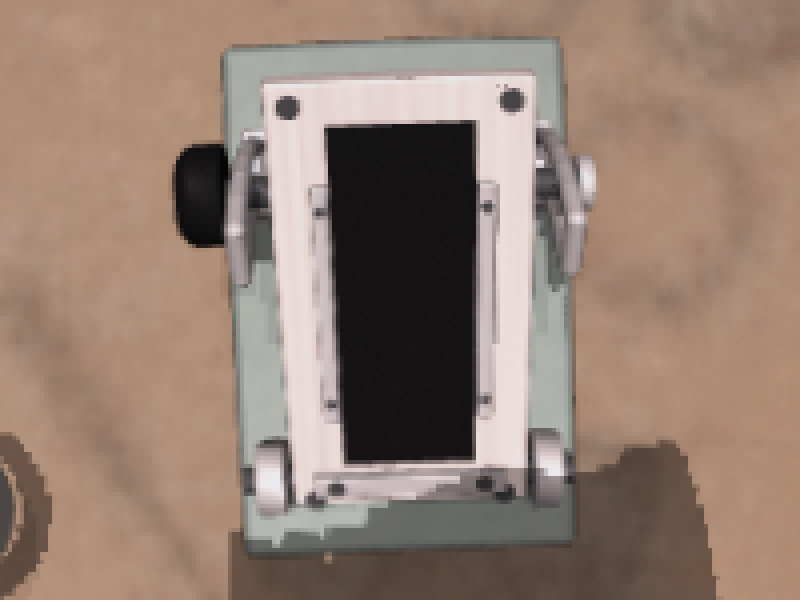

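The crop shows the dark strip with corners (326,127), (477,122), (475,461) and (345,463). The guides end at rows 184 and 418, and the foot stop's inner edge is at about row 470. I'll take a second view on the way to the tray.

```bash
python3 -m inch '[[[-0.05,0.141,-0.022,0,0,0,-1],[-0.05,0.141,-0.022,0,0,0,-1],[-0.05,0.141,-0.022,0,0,0,-1],[-0.05,0.141,-0.022,0,0,0,-1],[-0.05,0.141,-0.022,0,0,0,-1]]]'>/dev/null; python3 - <<'E'
from h import *
import json
p=pose();im=imaging.camera("wrist");cv2.imwrite("pics/w4.png",im);json.dump([x.tolist() for x in p],open("w4.json","w"))
d=np.deg2rad
go(((.43,-.19,.22),tool(d(-10),d(90))))
def quad(im,c,z=8):
    g=cv2.cvtColor(im,cv2.COLOR_BGR2GRAY);x0,y0=int(c[0])-60,int(c[1])-60
    g=g[max(y0,0):y0+120,max(x0,0):x0+120];x0,y0=max(x0,0),max(y0,0)
    G=cv2.resize(g,None,fx=z,fy=z,interpolation=cv2.INTER_CUBIC);m=(G<75).astype(np.uint8)
    n,l,s,cc=cv2.connectedComponentsWithStats(m);k=l[int((c[1]-y0)*z),int((c[0]-x0)*z)]
    mm=cv2.morphologyEx((l==k).astype(np.uint8),cv2.MORPH_OPEN,np.ones((4*z,4*z)))
    cs,_=cv2.findContours(mm,cv2.RETR_EXTERNAL,cv2.CHAIN_APPROX_NONE);C=max(cs,key=cv2.contourArea)
    for e in np.linspace(.01,.1,40):
        a=cv2.approxPolyDP(C,e*cv2.arcLength(C,True),True)
        if len(a)==4:break
    a=a[:,0].astype(float);pts=C[:,0].astype(float);L=[]
    for i in range(4):
        u,v=a[i],a[(i+1)%4];t=(pts-u)@(v-u)/((v-u)@(v-u));q=pts[(t>.12)&(t<.88)];nrm=np.array([-(v-u)[1],(v-u)[0]])/np.linalg.norm(v-u)
        q=q[abs((q-u)@nrm)<3*z/2];f=cv2.fitLine(q.astype(np.float32),cv2.DIST_HUBER,0,.01,.01).ravel();L.append(f)
    out=[]
    for i in range(4):
        f,g2=L[i-1],L[i];s=np.linalg.solve(np.c_[f[:2],-g2[:2]],g2[2:]-f[2:]);out.append((f[2:]+s[0]*f[:2]+.5)/z-.5+[x0,y0])
    return np.array(out)
J=lambda n:[np.array(x) for x in json.load(open(n))]
V=[("wrist","w3",J("w3.json")),("wrist","w4",J("w4.json")),("side","side0",None),("top","top0",None)]
X0=np.array([.59,.035,.06]);obs=[]
for c,n,ps in V:
    im=cv2.imread(f"pics/{n}.png");q=quad(im,proj(c,X0,ps))
    g=np.array([[.635,.05,.08],[.635,.018,.08],[.55,.018,.04],[.55,.05,.04]]);gp=np.array([proj(c,x,ps) for x in g])
    q=np.array([q[np.argmin(np.linalg.norm(q-y,axis=1))] for y in gp]);obs.append(q);print(n,np.round(q,1).tolist(),np.round(gp).tolist())
def model(x):
    P=x[:3];A=Ro.from_euler('z',x[3])*Ro.from_euler('y',-x[4]);l,w=x[5:7]
    return P+A.apply([[l,w/2,0],[l,-w/2,0],[0,-w/2,0],[0,w/2,0]])
from scipy.optimize import least_squares
wt=[1,1,1,1]
f=lambda x:np.concatenate([(np.array([proj(c,X,ps) for X in model(x)])-o).ravel()*w for (c,n,ps),o,w in zip(V,obs,wt)])
s=least_squares(f,[.545,.034,.04,0,.4,.09,.034],loss='soft_l1');print(np.round(s.x,4),np.rad2deg(s.x[3:5]));print(np.round(f(s.x).reshape(4,-1),1))
json.dump(s.x.tolist(),open("stage.json","w"))
A=Ro.from_euler('z',s.x[3])*Ro.from_euler('y',-s.x[4])
# guide ends seen in w3 crop -> position along strip x at height 3.5 mm over face
n=A.as_matrix()[:,2]
for nm,px in(("gTL",(328,185)),("gTR",(479,181)),("gBL",(341,421)),("gBR",(477,416)),("stop",(400,470))):
    o,d_=ray("wrist",(186+px[0]/4-.4,49+px[1]/4-.4),V[0][2]);P0=s.x[:3]+n*(.0035 if nm!="stop" else .004)
    X=o+d_*((P0-o)@n)/(d_@n);print(nm,np.round(A.inv().apply(X-s.x[:3])*1000,1))
E
```

```text
[-0.0319, 0.0899, 0.059, -0.0037, -0.0363, 0.1756]
w3 [[267.1, 80.6], [304.6, 79.2], [304.3, 163.2], [271.8, 164.4]] [[270.0, 67.0], [304.0, 68.0], [301.0, 153.0], [271.0, 153.0]]
w4 [[134.1, 46.5], [162.9, 41.2], [177.9, 119.7], [150.6, 123.0]] [[137.0, 35.0], [164.0, 31.0], [175.0, 110.0], [150.0, 112.0]]
side0 [[217.6, 189.9], [250.6, 200.2], [270.9, 228.1], [270.9, 228.1]] [[231.0, 201.0], [239.0, 193.0], [276.0, 220.0], [268.0, 228.0]]
top0 [[244.1, 161.9], [262.4, 161.1], [264.8, 208.6], [246.9, 209.4]] [[246.0, 154.0], [263.0, 154.0], [264.0, 203.0], [247.0, 203.0]]
[0.5383 0.0321 0.0398 0.0347 0.4721 0.0942 0.0343] [ 1.98567457 27.04726239]
[[-0.   0.1 -0.5  0.5 -1.1  0.1 -0.4 -0.1]
 [-0.3 -0.   0.3  0.  -0.1 -0.1  0.3 -0.6]
 [18.3 11.8 -6.3 -6.7 10.3 -7.8  2.8  1.1]
 [ 0.4 -0.8  0.8 -0.7  0.4 -0.2  0.3 -0.4]]
gTL [81.2 17.2  3.5]
gTR [ 81.2 -18.1   3.5]
gBL [15.4 16.9  3.5]
gBR [ 15.7 -18.4   3.5]
stop [-0.3  1.9  4. ]
```

```bash
python3 - <<'E'
from h import *
import json
from scipy.optimize import least_squares
J=lambda n:[np.array(x) for x in json.load(open(n))]
V=[("wrist",J("w3.json")),("wrist",J("w4.json")),("side",None),("top",None)]
obs=[np.array(q) for q in([[267.1,80.6],[304.6,79.2],[304.3,163.2],[271.8,164.4]],[[134.1,46.5],[162.9,41.2],[177.9,119.7],[150.6,123.0]],[[237.4,205],[244,197],[281,222.4],[275,231]],[[244.1,161.9],[262.4,161.1],[264.8,208.6],[246.9,209.4]])]
def model(x):
    A=Ro.from_euler('z',x[3])*Ro.from_euler('y',-x[4]);l,w=x[5:7]
    return x[:3]+A.apply([[l,w/2,0],[l,-w/2,0],[0,-w/2,0],[0,w/2,0]])
for wt in([1,1,.6,1],[1,1,0,0],[1,1,0,1],[1,1,.6,0]):
    f=lambda x:np.concatenate([(np.array([proj(c,X,ps) for X in model(x)])-o).ravel()*w for (c,ps),o,w in zip(V,obs,wt)])
    s=least_squares(f,[.545,.034,.04,0,.4,.09,.034],loss='soft_l1');A=Ro.from_euler('z',s.x[3])*Ro.from_euler('y',-s.x[4])
    print(np.round(s.x,4),np.round(np.rad2deg(s.x[3:5]),1),"foot",np.round(s.x[:3]+A.apply([-.0016,-.0005,0]),4))
    if wt==[1,1,.6,1]:json.dump(s.x.tolist(),open("stage.json","w"));print(np.round(f(s.x).reshape(4,-1),1))
d=np.deg2rad;go(((.43,-.19,.22),tool(d(-10),d(90))))
E
python3 -m inch '[[[-0.032,0.05,0.03,0,-0.036,0.08,-1],[-0.032,0.09,0.059,-0.004,-0.036,0.175,-1],[-0.032,0.09,0.059,-0.004,-0.036,0.175,-1],[-0.032,0.09,0.059,-0.004,-0.036,0.175,-1]]]'; python3 - <<'E'
from h import *
import json
p=pose();im=imaging.camera("wrist");cv2.imwrite("pics/w5.png",im);json.dump([x.tolist() for x in p],open("w5.json","w"))
for n in("slide_orange","slide_blue","slide_grip"):print(n,[(np.round(d["pixel"]).tolist(),round(d["conf"],2)) for d in spotter.look_for(n,"wrist")][:3])
c=proj("wrist",np.array([.49,-.19,.01]),p).astype(int);x0,y0=max(c[0]-100,0),max(c[1]-75,0);print(x0,y0)
cv2.imwrite("pics/w5c.png",cv2.resize(im[y0:y0+150,x0:x0+200],(800,600),interpolation=3))
E
```

```text
[0.5379 0.0321 0.0383 0.0415 0.4535 0.0943 0.0344] [ 2.4 26. ] foot [0.5365 0.0315 0.0376]
[[-0.6  0.2 -1.3  0.3 -1.1  0.2 -0.5  0.1]
 [ 0.3  0.3  0.8  0.2  0.4  0.1  0.7 -0.2]
 [-1.  -1.2 -0.  -1.3  0.2 -0.9 -0.6 -0.7]
 [ 0.2 -0.7  0.6 -0.6  0.4 -0.   0.4 -0.1]]
clock: 19.5
position: [0.4292, -0.1905, 0.2183]
ee_rot: [0.996, -0.087, -0.002, -0.001]
ft_force: [-0.3, 0.1, -0.5]
grip_width: 1.005
grasp_force: 0.0
slide_orange [([298.0, 115.0], 0.88)]
slide_blue [([244.0, 145.0], 0.79)]
slide_grip [([300.0, 118.0], 0.78)]
167 51Traceback (most recent call last):
  File "<stdin>", line 12, in <module>
    return func(*args, **kwargs)
    vector_fun = VectorFunction(
        fun_wrapped,
    ...<6 lines>...
        workers=workers
    )
    self._update_fun()
    ~~~~~~~~~~~~~~~~^^
    self.f = self.fun_wrapped(xp_copy(self.x))
             ~~~~~~~~~~~~~~~~^^^^^^^^^^^^^^^^^
    return np.atleast_1d(self.fun(x))
                         ~~~~~~~~^^^
    return self.f(x, *self.args, **self.kwargs)
           ~~~~~~^^^^^^^^^^^^^^^^^^^^^^^^^^^^^^
  File "<stdin>", line 11, in <lambda>
  File "h.py", line 12, in proj
    k=imaging.calibration(c);K=np.array(k["mtx"])
ValueError: time passes only in moves, steps and waits
```

View pics/w5c.png

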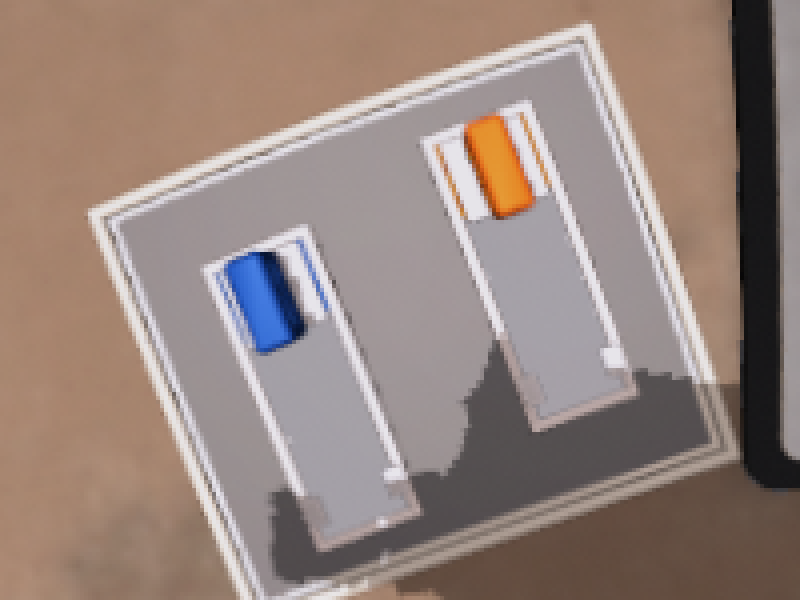

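The crop shows the orange slide with carrier corners (424,140), (533,103), (633,393) and (537,430). Its grip is at (500,165), at the far end. The blue slide is to the left, with its grip at (262,300).

```bash
sed -i '1a import functools' h.py; sed -i '/^from scipy.spatial/a import types\n_cal=functools.lru_cache(None)(imaging.calibration)\nimaging=types.SimpleNamespace(camera=imaging.camera,calibration=_cal)' h.py
python3 - <<'E'
from h import *
import json
p=[np.array(x) for x in json.load(open("w5.json"))]
f=lambda c,z:onz(ray("wrist",(167+c[0]/4-.4,51+c[1]/4-.4),p),z)
C=[f(c,.008) for c in((424,140),(533,103),(633,393),(537,430))]
u=(C[0]+C[1])/2-(C[2]+C[3])/2;cen=sum(C)/4;yaw=np.arctan2(u[1],u[0]);print("len",np.linalg.norm(u),"w",np.linalg.norm(C[0]-C[1]),"cen",cen.round(4),"yaw",np.rad2deg(yaw))
print("grip by carrier",cen[:2]+.026*np.array([np.cos(yaw),np.sin(yaw)]))
G=[f(c,.038) for c in((465,122),(500,114),(534,207),(500,216))];g=sum(G)/4;v=G[0]+G[1]-G[2]-G[3];print("grip top",g.round(4),np.rad2deg(np.arctan2(v[1],v[0])))
B=[f(c,.038) for c in((228,262),(268,252),(303,335),(262,350))];print("blue",(sum(B)/4).round(4))
g[:2]=(g[:2]+cen[:2]+.026*np.array([np.cos(yaw),np.sin(yaw)]))/2;T=tool(yaw,np.pi/2);print(g)
go((np.r_[g[:2],.11],T),(np.r_[g[:2],.028],T))
E
```

```text
len 0.08004725564824927 w 0.029275301608156713 cen [ 0.4939 -0.2238  0.008 ] yaw 10.352902019307272
grip by carrier [ 0.51951414 -0.21917269]
grip top [ 0.5195 -0.2186  0.038 ] 9.979565444602738
blue [ 0.4982 -0.1592  0.038 ]
[ 0.51949674 -0.21887331  0.038     ]
[0.0923, 0.0146, 0.1109, 0.0003, -0.0006, -0.3516]
[0.0922, 0.0146, 0.1929, 0.0003, -0.0006, -0.3516]
```

```bash
python3 -m inch '[[[0.05,0.008,0.03,0,0,-0.15,0],[0.092,0.0146,0.06,0,0,-0.3,0.2],[0.092,0.0146,0.1,0,0,-0.351,0.2],[0.092,0.0146,0.111,0,0,-0.351,0.2],[0.092,0.0146,0.111,0,0,-0.351,0.2],[0.092,0.0146,0.111,0,0,-0.351,0.2],[0.092,0.0146,0.111,0,0,-0.351,0.2]]]'; python3 - <<'E'
from h import *
print(np.round(sensors.get_obs()["joint_pos"],2))
p=pose();im=imaging.camera("wrist")
h=cv2.cvtColor(im,cv2.COLOR_BGR2HSV);m=cv2.inRange(h,(5,150,120),(20,255,255));n,l,s,c=cv2.connectedComponentsWithStats(m);i=np.argmax(s[1:,4])+1;print(s[i],c[i],proj("wrist",np.array([.5195,-.2188,.038]),p))
cv2.imwrite("pics/w6.png",im)
T=tool(np.deg2rad(10.2),np.pi/2);go(((.5195,-.2188,.028),T))
E
```

```text
clock: 20.4
position: [0.5186, -0.2212, 0.1113]
ee_rot: [0.996, 0.088, 0.001, 0.001]
ft_force: [-0.7, 0.4, -0.3]
grip_width: 0.401
grasp_force: 0.0
[ 0.62  0.34 -0.35  1.77  0.13  1.05 -1.17]
[267 209  16  34 510] [274.48431373 225.12941176] [274.34248914 226.39332025]
[0.0013, -0.0024, 0.0831, 0.0021, -0.0016, -0.0022]
```

```bash
python3 -m inch '[[[0.001,-0.002,0.035,0,0,0,0.2],[0.001,-0.002,0.065,0,0,0,0.2],[0.001,-0.002,0.083,0,0,0,0.2],[0.001,-0.002,0.083,0,0,0,0.2],[0.001,-0.002,0.083,0,0,0,0.2],[0.001,-0.002,0.083,0,0,0,1],[0.001,-0.002,0.083,0,0,0,1],[0.001,-0.002,0.083,0,0,0,1],[0.001,-0.002,0.083,0,0,0,1],[0.001,-0.002,0.083,0,0,0,1]]]' 40; python3 - <<'E'
from h import *
import json
o=sensors.get_obs();print(np.round(o["joint_pos"],2),o["ft_force"])
p,q=pose();json.dump([p.tolist(),q.tolist()],open("grasp.json","w"))
E
```

```text
clock: 21.45
position: [0.5193, -0.2193, 0.0274]
ee_rot: [0.996, 0.088, 0.001, 0.001]
ft_force: [-0.9, 1.0, 8.6]
grip_width: 0.114
grasp_force: 40.3
[ 0.59  0.45 -0.33  1.82  0.18  0.9  -1.21] [-0.92864296  1.02480142  8.58433723]
```

```bash
cat >> h.py <<'E'
S_F=np.array([.5365,.0315,.0376]);S_YAW=np.deg2rad(2.2);S_SL=np.deg2rad(26.)
def st(x,z,y=0,F=S_F,sl=S_SL):
    A=(Ro.from_euler('z',S_YAW)*Ro.from_euler('y',-sl)).as_matrix()
    return F+A@np.array([x+.067,y,.0244+z]),tool(S_YAW,np.pi/2-sl)
E
python3 -m inch '[[[0,0,-0.02,0,0,0,1],[0,0,-0.05,0,0,0,1],[0,0,-0.09,0,0,0,1],[0,0,-0.13,0,0,0,1],[0,0,-0.16,0,0,0,1],[0,0,-0.16,0,0,0,1]]]'; python3 - <<'E'
from h import *
P,T=st(.006,.08);print(P);D=tool(0.05,np.deg2rad(85));go(((.53,-.08,.22),D),(P,T),st(.006,.02))
E
```

```text
clock: 22.05
position: [0.5206, -0.2196, 0.1911]
ee_rot: [0.996, 0.088, 0.003, 0.002]
ft_force: [0.0, 0.6, -0.5]
grip_width: 0.114
grasp_force: 39.1
[0.55633139 0.03226185 0.16343519]
[0.0339, -0.1356, -0.0294, -0.0013, 0.0811, 0.1263]
[0.0792, -0.2418, 0.027, -0.0272, 0.447, 0.1364]
[0.1049, -0.2384, 0.0811, -0.0272, 0.447, 0.1364]
```

```bash
python3 -m inch '[[[0.034,-0.136,-0.03,0,0.08,0.126,1],[0.034,-0.136,-0.03,0,0.08,0.126,1],[0.034,-0.136,-0.03,0,0.08,0.126,1],[0.079,-0.242,0.027,-0.015,0.25,0.136,1],[0.079,-0.242,0.027,-0.027,0.447,0.136,1],[0.079,-0.242,0.027,-0.027,0.447,0.136,1],[0.079,-0.242,0.027,-0.027,0.447,0.136,1],[0.079,-0.242,0.027,-0.027,0.447,0.136,1],[0.079,-0.242,0.027,-0.027,0.447,0.136,1]]]'; python3 - <<'E'
from h import *
print(np.round(sensors.get_obs()["joint_pos"],2))
im=imaging.camera("wrist");s=imaging.camera("side");cv2.imwrite("pics/s7.png",s);cv2.imwrite("pics/w7.png",im)
cv2.imwrite("pics/v7.png",np.hstack([cv2.resize(s[140:260,200:320],(500,500),interpolation=3),cv2.resize(im[100:300,180:380],(300,300))[0:300].repeat(1,0) if 0 else cv2.copyMakeBorder(cv2.resize(im[80:330,180:380],(300,375)),0,125,0,0,0)]))
go(st(.006,.03),st(.006,.012))
E
```

```text
clock: 22.95
position: [0.5542, 0.0322, 0.1592]
ee_rot: [0.975, 0.018, 0.221, -0.006]
ft_force: [0.6, 0.3, -0.6]
grip_width: 0.111
grasp_force: 39.1
[ 0.4   0.01 -0.56  2.1   0.1   0.59 -1.77]
[0.0039, -0.0, 0.0471, -0.0029, 0.0071, -0.0031]
[0.004, 0.0, 0.0651, -0.0029, 0.0071, -0.0031]
```

View pics/v7.png

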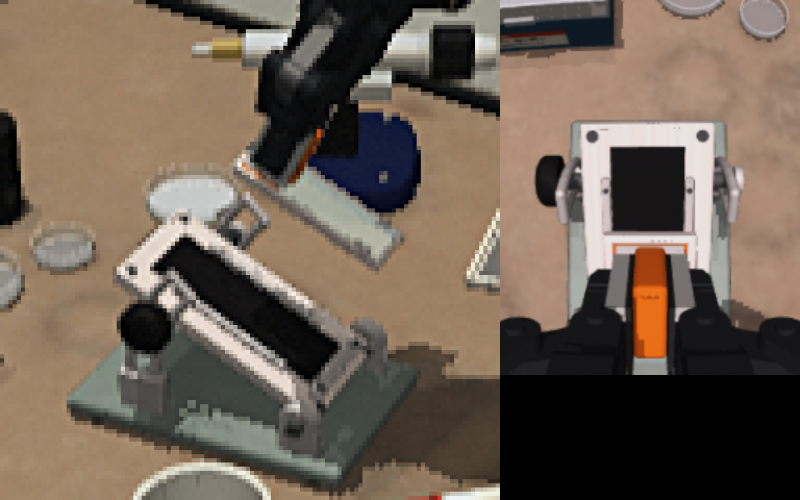

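The side crop shows the slide above the plate and about parallel to it. In the wrist view the carrier (612–697) is centred over the guides (603–690) to within a millimetre. I'll lower it.

```bash
python3 -m inch '[[[0.004,-0.0005,0.03,-0.003,0.007,-0.003,1],[0.004,-0.0005,0.055,-0.003,0.007,-0.003,1],[0.004,-0.0005,0.065,-0.003,0.007,-0.003,1],[0.004,-0.0005,0.065,-0.003,0.007,-0.003,1],[0.004,-0.0005,0.065,-0.003,0.007,-0.003,1],[0.004,-0.0005,0.065,-0.003,0.007,-0.003,1]]]' 25; python3 - <<'E'
from h import *
o=sensors.get_obs();print(np.round(o["joint_pos"],2),o["torque"])
im=imaging.camera("wrist");s=imaging.camera("side");cv2.imwrite("pics/s8.png",s);cv2.imwrite("pics/w8.png",im)
cv2.imwrite("pics/v8.png",np.hstack([cv2.resize(s[160:250,220:310],(500,500),interpolation=3),cv2.copyMakeBorder(cv2.resize(im[80:330,180:380],(300,375)),0,125,0,0,0)]))
go(st(.006,.006),st(.006,.002),st(.006,0))
E
```

```text
clock: 23.65
position: [0.5857, 0.0348, 0.1027]
ee_rot: [0.974, 0.019, 0.225, -0.004]
ft_force: [-0.5, -0.3, -1.8]
grip_width: 0.107
grasp_force: 39.2
[ 0.34  0.17 -0.54  2.09  0.33  0.47 -1.96] [ 0.03482405  0.5246637  -0.02685381]
[0.0003, 0.0016, 0.0065, -0.0002, -0.0008, 0.0016]
[0.0002, 0.0016, 0.0105, -0.0002, -0.0008, 0.0016]
[0.0002, 0.0016, 0.0125, -0.0002, -0.0008, 0.0016]
```

View pics/v8.png

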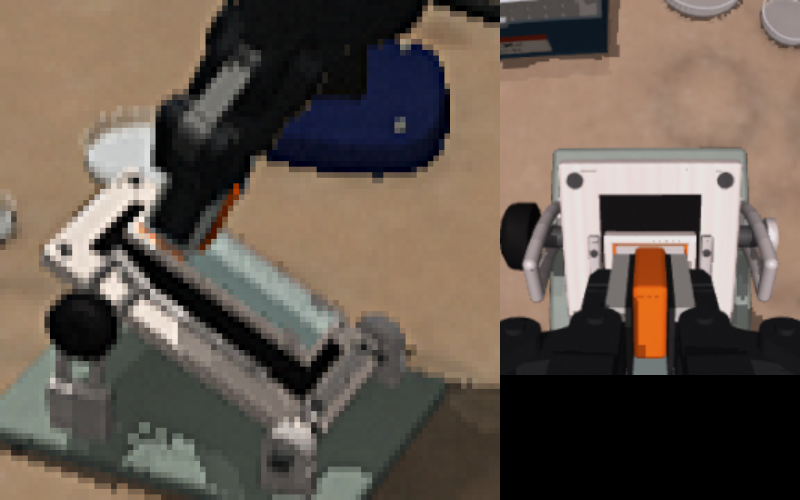

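```bash
python3 -m inch '[[[0,0,0.004,0,0,0,1],[0,0,0.008,0,0,0,1],[0,0,0.008,0,0,0,1]]]'; python3 -m inch '[[[0,0,0.001,0,0,0,1],[0,0,0.002,0,0,0,1],[0,0,0.002,0,0,0,1]]]'; python3 -c "
from h import *
o=sensors.get_obs();A=Ro.from_quat(o['ee_rot']);print('tool F',A.inv().apply(o['ft_force']),'T',A.inv().apply(o['torque']))
go(st(.006,0))"
```

```text
clock: 24.05
position: [0.5886, 0.0352, 0.0939]
ee_rot: [0.974, 0.02, 0.224, -0.004]
ft_force: [0.2, -0.1, -1.5]
grip_width: 0.112
grasp_force: 39.3
clock: 24.35
position: [0.5896, 0.0354, 0.0925]
ee_rot: [0.974, 0.02, 0.225, -0.004]
ft_force: [-0.7, 0.4, -0.2]
grip_width: 0.109
grasp_force: 39.3
tool F [-0.72726818 -0.45747558 -0.13251645] T [ 0.01228037 -0.54503316  0.03098726]
[0.0011, 0.0018, 0.0016, -0.0007, 0.0007, 0.0017]
```

```bash
for i in 1; do python3 -m inch '[[[0,0,0.001,0,0,0,1],[0,0,0.001,0,0,0,1]]]'|grep -E "force|posi"; python3 -m inch '[[[0,0,0.001,0,0,0,1],[0,0,0.001,0,0,0,1]]]'|grep -E "force|posi"; done; python3 -c "
from h import *
o=sensors.get_obs();A=Ro.from_quat(o['ee_rot']);print('tool F',A.inv().apply(o['ft_force']),'T',A.inv().apply(o['torque']))
go(st(.006,0))"
```

```text
position: [0.5901, 0.0354, 0.0919]
ft_force: [-2.3, 0.2, 2.3]
grasp_force: 39.9
position: [0.5902, 0.0354, 0.0917]
ft_force: [-18.6, -1.8, 20.6]
grasp_force: 43.4
tool F [ -7.75918223   1.11322378 -26.69732541] T [-0.04693615 -1.95606022  0.06864778]
[0.0009, 0.0018, 0.0007, 0.0004, 0.0007, 0.0022]
```

```bash
python3 -m inch '[[[0,0,-0.001,0,0,0,1],[-0.002,0,-0.001,0,0,0,1],[-0.003,0,-0.001,0,0,0,1],[-0.003,0,-0.001,0,0,0,1]]]'|grep -E "force|posi"; python3 -c "
from h import *
o=sensors.get_obs();A=Ro.from_quat(o['ee_rot']);print('tool F',A.inv().apply(o['ft_force']),'T',A.inv().apply(o['torque']))
go(st(.0,0))"; python3 -m inch '[[[-0.001,0,0,0,0,0,1],[-0.001,0,0,0,0,0,1]]]'|grep -E "force|posi";python3 -m inch '[[[-0.001,0,0,0,0,0,1],[-0.001,0,0,0,0,0,1]]]'|grep -E "force|posi"; python3 -c "
from h import *
o=sensors.get_obs();A=Ro.from_quat(o['ee_rot']);print('tool F',A.inv().apply(o['ft_force']),'T',A.inv().apply(o['torque']))
go(st(.0,0))
im=imaging.camera('wrist');s=imaging.camera('side');cv2.imwrite('pics/s9.png',s);cv2.imwrite('pics/w9.png',im)"
```

```text
position: [0.5876, 0.0353, 0.0907]
ft_force: [-2.0, 0.6, 2.2]
grasp_force: 39.7
tool F [-0.81833333 -0.67768083 -2.79486449] T [ 0.04890511 -0.32275605  0.01715675]
[-0.0023, 0.0018, 0.0008, -0.0008, -0.0001, 0.0017]
position: [0.5867, 0.0353, 0.0902]
ft_force: [0.4, 0.1, 2.5]
grasp_force: 39.7
position: [0.5857, 0.0352, 0.0897]
ft_force: [-0.7, 0.4, 3.0]
grasp_force: 39.7
tool F [ 0.71460924 -0.3898736  -3.02814254] T [ 0.04086748 -0.15025091 -0.03909381]
[-0.0001, 0.0018, 0.0008, -0.0008, 0.0002, 0.0017]
```

```bash
for k in 1; do :; done; python3 -m inch '[[[-0.001,0,0,0,0,0,1],[-0.001,0,0,0,0,0,1]]]'|grep -E "ft_f|posi";python3 -m inch '[[[-0.001,0,0,0,0,0,1],[-0.001,0,0,0,0,0,1]]]'|grep -E "ft_f|posi"; python3 - <<'E'
from h import *
o=sensors.get_obs();A=Ro.from_quat(o['ee_rot']);print('tool F',A.inv().apply(o['ft_force']),'T',A.inv().apply(o['torque']))
go(st(.0,0))
im=imaging.camera('wrist');s=imaging.camera('side');cv2.imwrite('pics/s9.png',s);cv2.imwrite('pics/w9.png',im)
cv2.imwrite("pics/v9.png",np.hstack([cv2.resize(s[170:240,225:295],(560,560),interpolation=3),cv2.copyMakeBorder(cv2.resize(im[130:230,220:340],(240,200)),0,360,0,0,0)]))
E
```

```text
position: [0.5847, 0.0351, 0.0891]
ft_force: [-0.0, 0.2, 3.9]
position: [0.5844, 0.0352, 0.0892]
ft_force: [4.1, 0.3, 2.6]
tool F [ 4.81810974 -0.14105394 -0.50534379] T [ 0.01722517  0.71864943 -0.07270397]
[0.0012, 0.0019, 0.0009, -0.001, -0.0009, 0.0017]
```

View pics/v9.png

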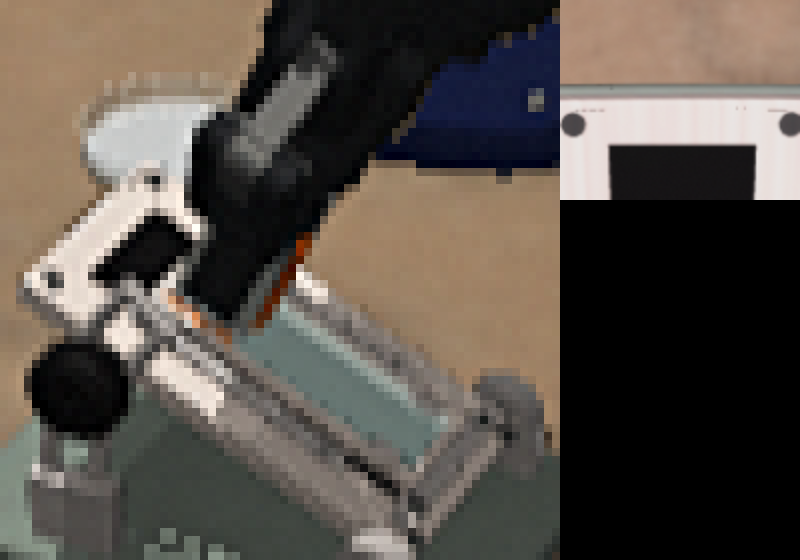

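Contact with the foot stop is felt (Fx +4.8 N). The crop shows the slide lying between the guides with its foot at the stop, around (430,440). I'll now check flushness by pressing and reading the moment.

```bash
cat > r.py <<'E'
from h import *
o=sensors.get_obs();A=Ro.from_quat(o['ee_rot']);F=A.inv().apply(o['ft_force']);T=A.inv().apply(o['torque'])-[0,-.54,0]
print('tool F',F.round(1),'Ty',T[1].round(2),'rx',((.2*F[0]-T[1])/F[2]).round(3),'pos',np.round(o['position'],4))
E
python3 -m inch '[[[0.0005,0,0.0005,0,0,0,1],[0.0005,0,0.0005,0,0,0,1],[0.0005,0,0.0005,0,0,0,1]]]'>/dev/null;python3 r.py; python3 -m inch '[[[0,0,0.0003,0,0,0,1],[0,0,0.0003,0,0,0,1]]]'>/dev/null;python3 r.py;python3 -m inch '[[[0,0,0,0,0.01,0,1],[0,0,0,0,0.01,0,1]]]'>/dev/null;python3 r.py;python3 -m inch '[[[0,0,0,0,0.01,0,1],[0,0,0,0,0.01,0,1]]]'>/dev/null;python3 r.py
```

```text
tool F [  1.3  -0.4 -12.3] Ty 0.53 rx 0.021 pos [0.5845 0.0352 0.089 ]
tool F [ -1.1   0.6 -19.4] Ty 0.06 rx 0.015 pos [0.5846 0.0352 0.089 ]
tool F [ -0.6   0.4 -17.6] Ty 0.11 rx 0.012 pos [0.5844 0.0352 0.0888]
tool F [ -0.2   0.4 -16.8] Ty -0.07 rx -0.001 pos [0.5844 0.0352 0.0887]
```

```bash
python3 -m inch '[[[0,0,0,0,0.01,0,1],[0,0,0,0,0.01,0,1]]]'>/dev/null;python3 r.py;python3 -m inch '[[[0,0,0,0,0.01,0,1],[0,0,0,0,0.01,0,1]]]'>/dev/null;python3 r.py
```

```text
tool F [  0.9   0.1 -14.7] Ty -0.09 rx -0.018 pos [0.5844 0.0352 0.0887]
tool F [  2.2  -0.1 -12.3] Ty 0.18 rx -0.021 pos [0.5845 0.0352 0.0886]
```

```bash
python3 -m inch '[[[0,0,0,0,0,0,1],[0,0,0,0,0,0,1],[0,0,0,0,0,0,1],[0,0,0,0,0,0,1],[0,0,0,0,0,0,1]]]';python3 r.py; python3 - <<'E'
from h import *
o=sensors.get_obs();A=Ro.from_quat(o['ee_rot']);m=A.as_matrix()
print("tool tilt",np.rad2deg(np.arccos(-m[2,2])),"heading",np.rad2deg(np.arctan2(m[1,2],m[0,2])),"T",A.inv().apply(o['torque']))
im=imaging.camera('wrist');s=imaging.camera('side');t=imaging.camera('top')
for n in("sample_bottle","waste_pot","slide_blue"):print(n,[(np.round(d["pixel"]).tolist(),round(d["conf"],2)) for d in spotter.look_for(n,"top")][:2])
cv2.imwrite("pics/v10.png",np.hstack([cv2.resize(s[175:245,230:300],(560,560),interpolation=3),cv2.copyMakeBorder(cv2.resize(t[90:290,130:290],(240,300)),0,260,0,0,0)]))
E
```

```text
clock: 27.95
position: [0.5845, 0.0352, 0.0886]
ee_rot: [0.97, 0.02, 0.244, -0.005]
ft_force: [-5.0, 0.9, 14.0]
grip_width: 0.104
grasp_force: 41.6
tool F [  2.3  -1.1 -14.7] Ty 0.04 rx -0.028 pos [0.5845 0.0352 0.0886]
tool tilt 28.2573800489047 heading 2.2368750472281627 T [ 0.10503916 -0.50413241  0.09356964]
sample_bottle [([177.0, 152.0], 0.72), ([157.0, 275.0], 0.56)]
waste_pot [([177.0, 219.0], 0.96)]
slide_blue [([353.0, 243.0], 0.95)]
```

View pics/v10.png

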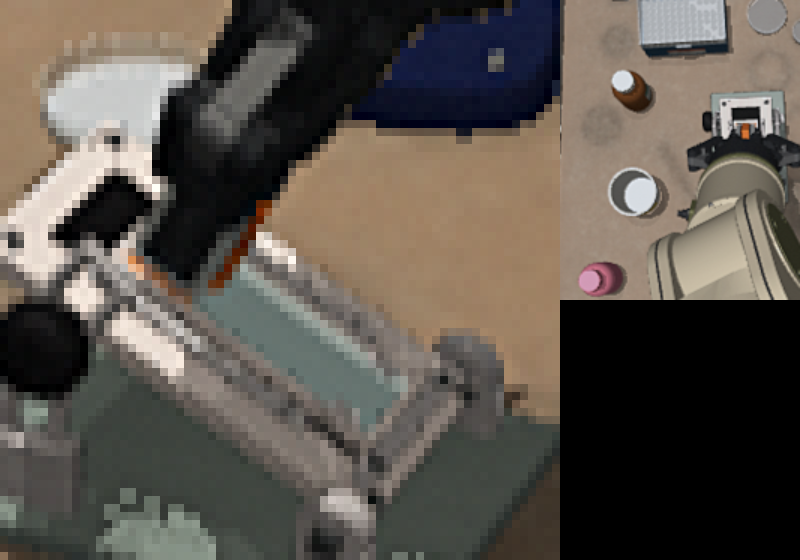

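The last picture shows the slide flush between the guides, with its foot at the stop (crop (385,430)) and no gap left under the foot end. The bottle (177,152), pot (177,219) and blue slide (353,243) are where they started. It holds at about 15 N with the load centred under the slide, so I'll hand in.

```bash
python3 -c "
from workcell import order
print(order.hand_in())"
```

```text
the job is handed in; nothing more can be done
None
```

The job is handed in, but the hand-in returned no verdict: I turned the amber bottle upside down (about 123°) and stood it back in its place, and the arm is holding the orange slide flush on the stage against the foot stop at about 15 N.

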